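# Trim the binocular collimator and lock it with the deep T-key

### The arm

A 6-joint arm with a two-finger parallel gripper is mounted at the origin on the work surface. World frame = base frame: x ahead of the robot, y to its left, z up, the work surface at z = 0. Lengths are in m, angles in rad, forces in N, time in s.
With the tool pointing down it reaches from about 0.3 to 0.775 m from the base axis. Payload 14.6 kg.
Tool frame: the origin (TCP) lies at the very end of the fingers, on their centre line; the grasp point (between the pads) lies 19 mm behind it; z points along the fingers, y is the direction in which the jaws open and shut (so a half turn about z gives the same grasp; the last joint's range is limited). The gripper opens to 94 mm and grips with 3 to 60 N. Pads are 16 mm wide; open, the fingers measure 119 mm over their backs; the gripper's body (75 mm by 177 mm) begins 78 mm behind the grasp point.
Start: joints at [1.069, 0.3, 1.521, -0, 1.321, -0.067], TCP at [0.232, 0.499, 0.205] pointing down, gripper open.
Joint ranges: [-3.03, 3.03], [-0.79, 2.21], [0.23, 2.52], [-1.04, 4.18], [0, 3.07], [-2.55, 2.55]. Speed limits (rad/s): [2.22, 2.22, 2.57, 3.14, 3.14, 3.14].

### API

Orientations are given as a rotation vector (axis times angle).
In Python, from bench import env gives the robot as it stands. The module is installed in compiled form; this text tells all that it offers.
- The arm moves only by the tool carry_out, never from a script. Its argument "motion" is a list of rows, each an object with "jaw": the closure, from 0 (fully open) to 1 (shut); "linear": the shift along the tool's x, y, z in mm, a list of three; "dr": the turn, a rotation vector about the tool's x, y, z in degrees, a list of three. A call has 1 to 12 rows; each row shifts and turns the pose as measured when the row begins, along the tool's axes as they then stand; what a row does not reach is not made up. A row lasts 1/12 s, in which the tool goes at most 41.7 mm and 7.16 degrees, less where a joint would pass 70% of its speed; a pose out of reach is approached as far as the arm can. A call with a gripper value outside its range is refused whole. The fingers move at their own pace and stop on an object; the grip force is fixed at half the most. Time passes only in rows, so rows that do not move let the fingers close. It gives the time, the measured TCP pose, the force and the opening at its end, in the units of the state.
- env.observe(): the state, without advancing time (a new reading comes with each control period).
- env.grab_frame(name): name is "scene" or "side" or "wrist"; returns a dict with "pixels" (384x512x3 uint8, blue, green, red), "camera_matrix" (3x3 intrinsics, pixels), "pose" (4x4, takes a point from camera to world coordinates). Camera axes: x right, y down, z forward; pixel columns grow to the right and rows downward; lengths in m; the calibration is good to about 2 mm. A picture is of the moment at which its call begins. There is no depth.
- env.close_job(): hands the job in, once; it reports no verdict.
The state is a dict: "time": time; "joints": joint angles; "qvel": joint speeds; "tau": joint torques, N m; "eef_pos": TCP position; "eef_rot": TCP orientation; "contact_force": force on the tool from outside, world axes, zero at the start; "torque": the same for the moment, N m; "grip_width": finger opening in m.
Only numpy, scipy, OpenCV 4.12 (cv2) and the standard library are available. Lean on these libraries where they do the work, as an engineer would, in place of code of your own. Each camera call takes 0.05 s, during which the arm holds its last target.

### The job

On the grey collimator stand that holds the olive binoculars, turn the black trim knob sunk in its round well until its white pointer line points at the raised index on the ring around the well. Then take the steel T-key out of its wooden stand, lower it down the deep shaft next to the knob until it is fully down over the square stem at the bottom, and turn it clockwise (seen from above) as far as it will go, to lock the setting. Leave the key standing there, fully down, with the knob still on its index, and leave the other things on the counter where they are.

Things in the scene. Friction and masses are not known exactly. Their poses are not given: they have to be found in the camera images.
- stand: Grey collimator stand, fixed, at a yaw within 0.3 rad: a housing 110 mm deep (x), 240 long (y), 110 high, its long front face towards the robot (-x); the olive binoculars are clamped behind it, lower than its top. Origin under the housing's centre. In its top: the knob's well at y = -60 mm, the deep shaft at y = +60 mm.
- knob_grip (a point): Black trim knob upright in a round well 76 mm across, 42 mm deep, in the stand's top: a flat-sided bar 36 long, 12 wide, 26 tall. Point: bar centre on the knob's axis, 26 mm above the well floor, 16 below the stand's top. Below the bar only a neck and, on the floor, a skirt 44 mm across, 4 thick. x along the bar, the pointer (white line, nose 8 mm beyond the bar) at its -x end; grip across y.
- trim_knob (a joint): Angle of the knob (rad), grows counter-clockwise seen from above; 0: pointer towards the stand's long front face. Range -1.6 to 1.6; friction 0.04 N m, stays where it is left. Starts 0.55 to 1.5 rad counter-clockwise of the index, so it must be turned clockwise.
- mark (a point): The raised index: aluminium block 9 x 4 x 4 mm on the dark flat ring round the knob's well, 43 mm from the knob's axis; point on its top, 7 mm above the stand's top. Own -x points outward from the knob's axis through the index, so the knob is set when its x axis is parallel to this x axis. Fixed; up to 0.3 rad either side of the stand's front direction.
- key_bar (a point): Centre of the crossbar (70 mm long in x, 12 wide in y with flat sides, 14 high) of the loose steel T-key, 0.23 kg, 136 mm long. z up its 10 mm round rod. At the foot a square socket, 24 mm outside, 17 inside, 28 deep, open downward, sides parallel to the crossbar. Point 129 mm above the foot's rim. Starts upright in the wooden stand; lift it straight out.
- key_foot (a point): Centre of the open lower rim of the T-key's socket, 129 mm below key_bar along the key's rod; same axes.
- key_stand: Wooden block 76 x 76 mm, 45 high, fixed, left or right of the collimator stand. Origin at the centre of its underside. A square 28 mm hole in its top, 40 mm deep, holds the key's foot; the crossbar is about parallel to the block's x axis.
- shaft_mouth (a point): Centre of the mouth of the deep shaft, a round vertical bore 42 mm across in the stand's top, 110 mm above the counter, 120 mm from the knob's axis along the stand's length. Own axes are the stand's (x away from its front face; z up).
- shaft_floor (a point): Centre of the flat floor of that shaft, 89 mm below its mouth, 21 mm above the counter, at the foot of the stem. The key is fully down when its rim stands on this floor.
- stem_top (a point): Top of the square steel stem in the shaft, 65 mm below the mouth and 24 mm above the shaft's floor. The stem is 14 x 14 mm square with a domed top (the dome is the upper 7 mm), on the shaft's axis; own x and y are square to its flats and turn with it.
- lock_stem (a joint): Turn of the stem (rad), grows clockwise seen from above; 0: open, flats parallel to the housing's sides; 1.1: locked, hard stop. Starts 0 to 0.2. Friction 0.08 N m; it stays where it is left. The key's socket has about 0.25 rad of play on the stem each way.
- cup_mid (a point): Bystander, loose: cork-lined tin cup, 76 mm across, 80 mm high; centre. It stands on the other side of the collimator stand from the key's stand.
- cage_mid (a point): Bystander, loose: brass prism cage, 50 x 36 x 42 mm; centre.
- cell_a_mid (a point): Bystander, loose: black steel lens cell, 48 mm across, 12 mm high; centre.
- cell_b_mid (a point): Bystander, loose: smaller black steel lens cell, 40 mm across, 12 mm high; centre.
- eyecup_mid (a point): Bystander, loose: rubber eyecup, 42 mm across, 22 mm high; centre.
- driver_grip (a point): Bystander, loose: screwdriver lying down, 150 mm long; the middle of its handle.
Things that resemble listed ones, but are neither listed nor needed, are in the scene too. There is more than one size of the part that bears key_bar; the job needs the smallest.

How it is judged:
By the outcome, as a careful person would: the job done as asked, in the order asked, and still so for the second after the job is handed in, with the robot touching nothing.
It also fails if it takes over 67 s, if anything falls off the work surface, if the arm or the gripper's body presses on something with over 40 N, if the wrist force passes 120 N, or if a joint passes its speed limit or range.

## Working session

There is one attempt and no reset: what is moved stays moved. The work goes in short steps, Python scripts to look and compute and a tool call to move; the robot and the scene stay as the last step left them, time stands still between calls to the robot, and variables do not carry over. Pictures are saved under pics/ and viewed, and the job is handed in when it is done.

Besides the shell and the picture viewer there is one more tool, called by a JSON object that holds its "api" and its "payload", one argument or row to a line. carry_out: Moves the arm, as the interface text tells. Its arguments: {"type":"object","properties":{"motion":{"type":"array","items":{"type":"object","properties":{"jaw":{"type":"number"},"linear":{"type":"array","items":{"type":"number"}},"dr":{"type":"array","items":{"type":"number"}}}}}},"required":["motion"]}

```bash
mkdir -p pics; ls; cat > h.py <<'E'
import numpy as np, cv2
from bench import env
from scipy.spatial.transform import Rotation as R
def grab(n,fn=None):
    f=env.grab_frame(n)
    im=np.array(f["pixels"]);K=np.array(f["camera_matrix"]);T=np.array(f["pose"])
    if fn: cv2.imwrite("pics/%s.png"%fn,im); np.savez("pics/%s.npz"%fn,K=K,T=T,im=im)
    return im,K,T
def load(fn):
    d=np.load("pics/%s.npz"%fn); return d["im"],d["K"],d["T"]
def toplane(K,T,uv,z):
    uv=np.atleast_2d(np.array(uv,float)); r=np.c_[uv,np.ones(len(uv))]@np.linalg.inv(K).T@T[:3,:3].T
    o=T[:3,3]; return o+r*((z-o[2])/r[:,2])[:,None]
def proj(K,T,P):
    P=np.atleast_2d(np.array(P,float)); c=(P-T[:3,3])@T[:3,:3]; p=c@K.T; return p[:,:2]/p[:,2:]
def crop(fn,out,x0,y0,x1,y1,s):
    im=load(fn)[0][y0:y1,x0:x1]; cv2.imwrite("pics/%s.png"%out,cv2.resize(im,None,fx=s,fy=s,interpolation=cv2.INTER_CUBIC))
def st():
    o=env.observe(); 
    for k in("time","joints","eef_pos","eef_rot","contact_force","torque","grip_width"): print(k,np.round(o[k],4))
    return o
E
python3 - <<'E'
from h import *
st()
for n in("scene","side","wrist"):
    im,K,T=grab(n,n+"0"); print(n,K.round(1).tolist(),T.round(3).tolist())
E
```

```text
pics
time 0.0
joints [ 1.0694  0.3005  1.5216  0.      1.3207 -0.0666]
eef_pos [0.2315 0.4986 0.2049]
eef_rot [-6.7760e-01 -3.0673e+00  1.8000e-03]
contact_force [-0.1225 -0.1497 -0.2315]
torque [-0.0562 -0.039   0.0149]
grip_width 0.0939
scene [[362.1, 0.0, 258.7], [0.0, 362.1, 189.8], [0.0, 0.0, 1.0]] [[-0.686, 0.548, -0.48, 0.942], [0.728, 0.505, -0.464, 0.428], [-0.012, -0.667, -0.745, 0.82], [0.0, 0.0, 0.0, 1.0]]
side [[370.7, 0.0, 257.1], [0.0, 370.7, 195.3], [0.0, 0.0, 1.0]] [[0.728, -0.542, 0.419, 0.074], [-0.685, -0.572, 0.451, -0.437], [-0.005, -0.615, -0.788, 0.832], [0.0, 0.0, 0.0, 1.0]]
wrist [[328.5, 0.0, 252.0], [0.0, 328.5, 189.9], [0.0, 0.0, 1.0]] [[0.422, 0.869, 0.259, 0.156], [0.907, -0.404, -0.121, 0.534], [-0.0, 0.286, -0.958, 0.385], [0.0, 0.0, 0.0, 1.0]]
```

View pics/scene0.png

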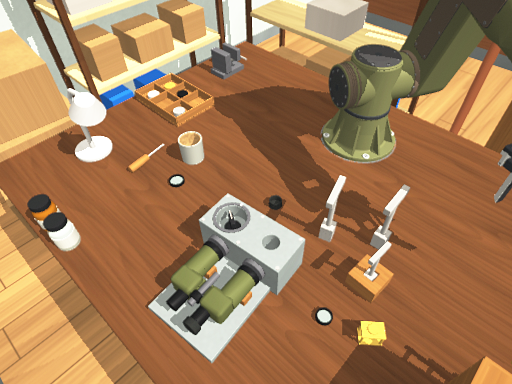

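View pics/side0.png

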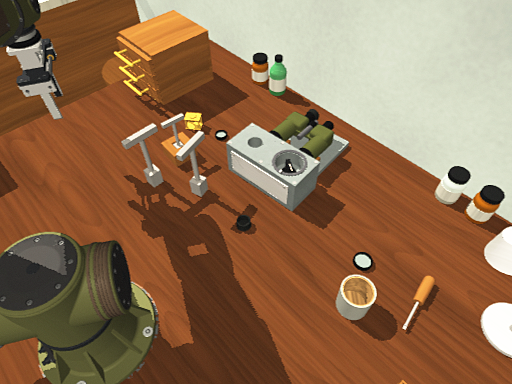

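View pics/wrist0.png

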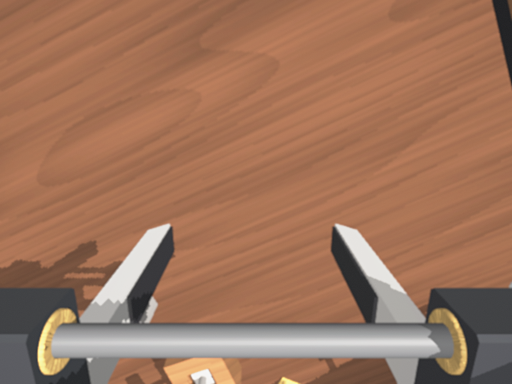

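```bash
python3 - <<'E'
from h import *
crop("scene0","c1",190,170,420,350,3.4)
crop("side0","c2",110,95,350,240,3.3)
E
```

```text
(no output)
```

View pics/c1.png

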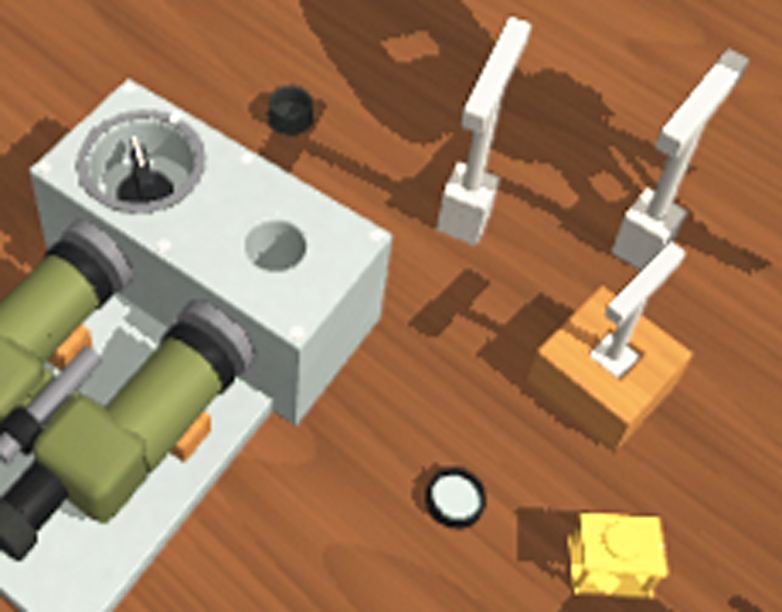

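View pics/c2.png

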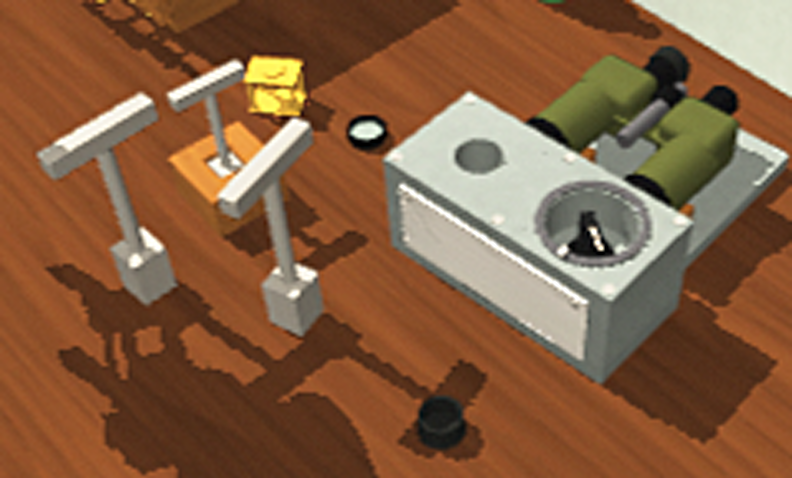

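```bash
python3 - <<'E'
from h import *
from scipy.optimize import least_squares
_,Ks,Ts=load("scene0");_,Kd,Td=load("side0")
sc=np.array([[130,80],[30,170],[390,235],[297,340]])/3.4+[190,170]
sd=np.array([[470,95],[388,160],[600,298],[690,220]])/3.3+[110,95]
a=toplane(Ks,Ts,sc,.11);b=toplane(Kd,Td,sd,.11)
print(a.round(4),b.round(4),a.mean(0),b.mean(0))
# order: scene: 0,? print centre hole
print("hole sc",toplane(Ks,Ts,np.array([[275,246],[140,161]])/3.4+[190,170],.11),"sd",toplane(Kd,Td,np.array([[480,156],[594,223]])/3.3+[110,95],.11))
# wooden block top z=.045
print("blk",toplane(Ks,Ts,np.array([[606,288],[540,352],[692,353],[625,423]])/3.4+[190,170],.045))
print("blk side",toplane(Kd,Td,np.array([[237,122],[168,160],])/3.3+[110,95],.045))
# key bar top ends z=.141
print("bar",toplane(Ks,Ts,np.array([[672,247],[620,302]])/3.4+[190,170],.141), toplane(Kd,Td,np.array([[238,68],[175,99]])/3.3+[110,95],.141))
# big keys foot base and bars
print("big foot",toplane(Ks,Ts,np.array([[470,225],[640,250]])/3.4+[190,170],.0), toplane(Kd,Td,np.array([[295,318],[148,290]])/3.3+[110,95],.0))
P=lambda z:(toplane(Ks,Ts,np.array([[518,25],[472,112],[738,60],[670,140]])/3.4+[190,170],z),toplane(Kd,Td,np.array([[305,130],[228,200],[152,103],[50,158]])/3.3+[110,95],z))
for z in(.15,.17,.19,.21): print(z,*P(z).__iter__())
E
```

```text
[[ 0.5482 -0.0639  0.11  ]
 [ 0.657  -0.0542  0.11  ]
 [ 0.5246  0.1714  0.11  ]
 [ 0.6291  0.178   0.11  ]] [[ 0.6292  0.1776  0.11  ]
 [ 0.5237  0.1653  0.11  ]
 [ 0.5436 -0.0609  0.11  ]
 [ 0.6553 -0.0547  0.11  ]] [0.58972006 0.05786243 0.11      ] [0.58794557 0.05684691 0.11      ]
hole sc [[ 0.58515458  0.11933555  0.11      ]
 [ 0.59725447 -0.00161613  0.11      ]] sd [[ 0.58306179  0.115497    0.11      ]
 [ 0.5969187  -0.00376693  0.11      ]]
blk [[0.41618192 0.29137182 0.045     ]
 [0.49210722 0.2855518  0.045     ]
 [0.42090386 0.36330393 0.045     ]
 [0.49793975 0.35688768 0.045     ]]
blk side [[0.49406006 0.35652334 0.045     ]
 [0.41774565 0.35862914 0.045     ]]
bar [[0.42543998 0.32310469 0.141     ]
 [0.48418398 0.32026705 0.141     ]] [[0.48399731 0.31467071 0.141     ]
 [0.42178945 0.31889061 0.141     ]]
big foot [[0.40892984 0.17254835 0.        ]
 [0.33765006 0.28433443 0.        ]] [[4.06128844e-01 1.63512967e-01 1.11022302e-16]
 [3.30948215e-01 2.78599920e-01 0.00000000e+00]]
0.15 [[0.33447998 0.13857603 0.15      ]
 [0.42720266 0.16349063 0.15      ]
 [0.25
[... 396 characters left out ...]
]
 [0.37151304 0.16538602 0.17      ]
 [0.39101607 0.29594142 0.17      ]
 [0.29813636 0.29709533 0.17      ]]
0.19 [[0.37075534 0.15586981 0.19      ]
 [0.45794421 0.17929747 0.19      ]
 [0.296543   0.28568549 0.19      ]
 [0.39025854 0.28748964 0.19      ]] [[0.44908045 0.16717392 0.19      ]
 [0.36252734 0.14718975 0.19      ]
 [0.38144099 0.27379973 0.19      ]
 [0.29136814 0.27491877 0.19      ]]
0.21 [[0.38889302 0.16451669 0.21      ]
 [0.47331498 0.18720089 0.21      ]
 [0.31703578 0.29021272 0.21      ]
 [0.40777729 0.29195961 0.21      ]] [[0.43739758 0.14835491 0.21      ]
 [0.35354165 0.12899349 0.21      ]
 [0.37186591 0.25165805 0.21      ]
 [0.28459991 0.25274221 0.21      ]]
```

```bash
cat >> h.py <<'E'
def down(yaw):  # tool x at yaw, z down
    c,s=np.cos(yaw),np.sin(yaw); return np.array([[c,s,0],[s,-c,0],[0,0,-1.]])
def plan(tpos,tyaw,n,direct=None):
    o=env.observe(); p=np.array(o["eef_pos"]);r=R.from_rotvec(o["eef_rot"]); Rt=down(tyaw)
    d=np.array(tpos)-p; rv=(r.inv()*R.from_matrix(Rt)).as_rotvec()
    y=np.arctan2(r.as_matrix()[1,0],r.as_matrix()[0,0]); print("cur yaw",y,"total mm",(d*1e3).round(1),"rv deg",np.degrees(rv).round(2), "tool-frame", (r.inv().apply(d)*1e3).round(1))
    for i in range(n):
        q=r*R.from_rotvec(rv*i/n)
        print('{"jaw":J,"linear":%s,"dr":%s}'%(np.round(q.inv().apply(d)/n*1e3,0).tolist(),np.round(np.degrees(rv)/n,1).tolist()))
E
python3 - <<'E'
from h import *
plan([.585,0.0,.3],1.1,20)
E
```

```text
cur yaw 2.706803457157205 total mm [ 353.4 -498.6   95. ] rv deg [-4.000e-02  4.000e-02  9.206e+01] tool-frame [-530.6 -303.5  -94.7]
{"jaw":J,"linear":[-27.0, -15.0, -5.0],"dr":[-0.0, 0.0, 4.6]}
{"jaw":J,"linear":[-28.0, -13.0, -5.0],"dr":[-0.0, 0.0, 4.6]}
{"jaw":J,"linear":[-29.0, -11.0, -5.0],"dr":[-0.0, 0.0, 4.6]}
{"jaw":J,"linear":[-29.0, -8.0, -5.0],"dr":[-0.0, 0.0, 4.6]}
{"jaw":J,"linear":[-30.0, -6.0, -5.0],"dr":[-0.0, 0.0, 4.6]}
{"jaw":J,"linear":[-30.0, -4.0, -5.0],"dr":[-0.0, 0.0, 4.6]}
{"jaw":J,"linear":[-31.0, -1.0, -5.0],"dr":[-0.0, 0.0, 4.6]}
{"jaw":J,"linear":[-31.0, 1.0, -5.0],"dr":[-0.0, 0.0, 4.6]}
{"jaw":J,"linear":[-30.0, 4.0, -5.0],"dr":[-0.0, 0.0, 4.6]}
{"jaw":J,"linear":[-30.0, 6.0, -5.0],"dr":[-0.0, 0.0, 4.6]}
{"jaw":J,"linear":[-29.0, 9.0, -5.0],"dr":[-0.0, 0.0, 4.6]}
{"jaw":J,"linear":[-29.0, 11.0, -5.0],"dr":[-0.0, 0.0, 4.6]}
{"jaw":J,"linear":[-28.0, 13.0, -5.0],"dr":[-0.0, 0.0, 4.6]}
{"jaw":J,"linear":[-26.0, 15.0, -5.0],"dr":[-0.0, 0.0, 4.6]}
{"jaw":J,"linear":[-25.0, 17.0, -5.0],"dr":[-0.0, 0.0, 4.6]}
{"jaw":J,"linear":[-24.0, 19.0, -5.0],"dr":[-0.0, 0.0, 4.6]}
{"jaw":J,"linear":[-22.0, 21.0, -5.0],"dr":[-0.0, 0.0, 4.6]}
{"jaw":J,"linear":[-20.0, 23.0, -5.0],"dr":[-0.0, 0.0, 4.6]}
{"jaw":J,"linear":[-18.0, 24.0, -5.0],"dr":[-0.0, 0.0, 4.6]}
{"jaw":J,"linear":[-16.0, 26.0, -5.0],"dr":[-0.0, 0.0, 4.6]}
```

{"api": "carry_out", "payload": {
  "motion": [
    {"jaw":0.6,"linear":[-27,-15,-20],"dr":[0,0,4.6]},
    {"jaw":0.6,"linear":[-28,-13,-20],"dr":[0,0,4.6]},
    {"jaw":0.6,"linear":[-29,-11,-20],"dr":[0,0,4.6]},
    {"jaw":0.6,"linear":[-29,-8,-20],"dr":[0,0,4.6]},
    {"jaw":0.6,"linear":[-30,-6,-15],"dr":[0,0,4.6]},
    {"jaw":0.6,"linear":[-30,-4,0],"dr":[0,0,4.6]},
    {"jaw":0.6,"linear":[-31,-1,0],"dr":[0,0,4.6]},
    {"jaw":0.6,"linear":[-31,1,0],"dr":[0,0,4.6]},
    {"jaw":0.6,"linear":[-30,4,0],"dr":[0,0,4.6]},
    {"jaw":0.6,"linear":[-30,6,0],"dr":[0,0,4.6]},
    {"jaw":0.6,"linear":[-29,9,0],"dr":[0,0,4.6]},
    {"jaw":0.6,"linear":[-29,11,0],"dr":[0,0,4.6]}
  ]
}}

```text
time: 1.15
eef_pos: [0.4449, 0.1844, 0.303]
eef_rot: [2.062, 2.367, -0.009]
contact_force: [-0.3, 1.1, 0.1]
grip_width: 0.0374
```

```bash
python3 - <<'E'
from h import *
plan([.585,0.0,.3],1.1,10)
E
```

```text
cur yaw 1.7084124194908021 total mm [ 140.1 -184.4   -3. ] rv deg [-0.07  0.34 34.86] tool-frame [-201.9  113.4    3.7]
{"jaw":J,"linear":[-20.0, 11.0, 0.0],"dr":[-0.0, 0.0, 3.5]}
{"jaw":J,"linear":[-19.0, 13.0, 0.0],"dr":[-0.0, 0.0, 3.5]}
{"jaw":J,"linear":[-19.0, 14.0, 0.0],"dr":[-0.0, 0.0, 3.5]}
{"jaw":J,"linear":[-18.0, 15.0, 0.0],"dr":[-0.0, 0.0, 3.5]}
{"jaw":J,"linear":[-17.0, 16.0, 0.0],"dr":[-0.0, 0.0, 3.5]}
{"jaw":J,"linear":[-16.0, 17.0, 0.0],"dr":[-0.0, 0.0, 3.5]}
{"jaw":J,"linear":[-15.0, 18.0, 0.0],"dr":[-0.0, 0.0, 3.5]}
{"jaw":J,"linear":[-14.0, 19.0, 0.0],"dr":[-0.0, 0.0, 3.5]}
{"jaw":J,"linear":[-13.0, 19.0, 0.0],"dr":[-0.0, 0.0, 3.5]}
{"jaw":J,"linear":[-11.0, 20.0, 0.0],"dr":[-0.0, 0.0, 3.5]}
```

Tracking is nearly exact. Continue.

{"api": "carry_out", "payload": {
  "motion": [
    {"jaw":0.6,"linear":[-26,16,0],"dr":[0,0,4.6]},
    {"jaw":0.6,"linear":[-25,19,0],"dr":[0,0,4.6]},
    {"jaw":0.6,"linear":[-24,21,0],"dr":[0,0,4.6]},
    {"jaw":0.6,"linear":[-22,23,0],"dr":[0,0,4.6]},
    {"jaw":0.6,"linear":[-20,24,0],"dr":[0,0,4.6]},
    {"jaw":0.6,"linear":[-18,25,0],"dr":[0,0,4.6]},
    {"jaw":0.6,"linear":[-16,26,0],"dr":[0,0,4.6]},
    {"jaw":0.6,"linear":[0,0,0],"dr":[0,0,0]}
  ]
}}

```text
time: 1.82
eef_pos: [0.5884, 0.0001, 0.3013]
eef_rot: [2.67, 1.651, -0.012]
contact_force: [-0.2, -0.2, -0.9]
grip_width: 0.0372
```

```bash
python3 - <<'E'
from h import *
st(); grab("wrist","w1")
crop("w1","w1c",0,0,512,384,1.5)
E
```

```text
time 1.8167
joints [-0.0591  0.3416  1.2472 -0.0063  1.5579  0.404 ]
eef_pos [5.884e-01 1.000e-04 3.013e-01]
eef_rot [ 2.67    1.6513 -0.0123]
contact_force [-0.1879 -0.1624 -0.8822]
torque [-0.073   0.0834  0.0009]
grip_width 0.0372
```

View pics/w1c.png

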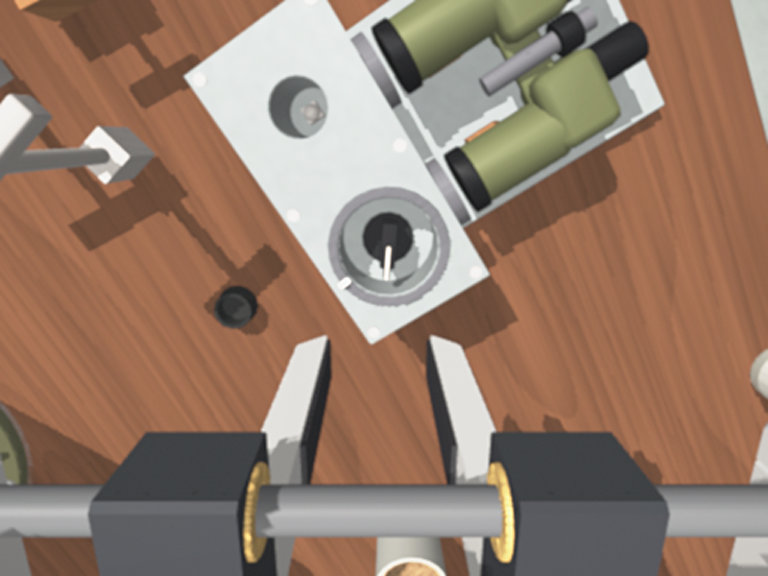

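```bash
python3 - <<'E'
from h import *
crop("w1","w1d",205,115,325,205,6.6)
crop("w1","w1e",160,30,240,110,7)
E
```

```text
(no output)
```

View pics/w1d.png

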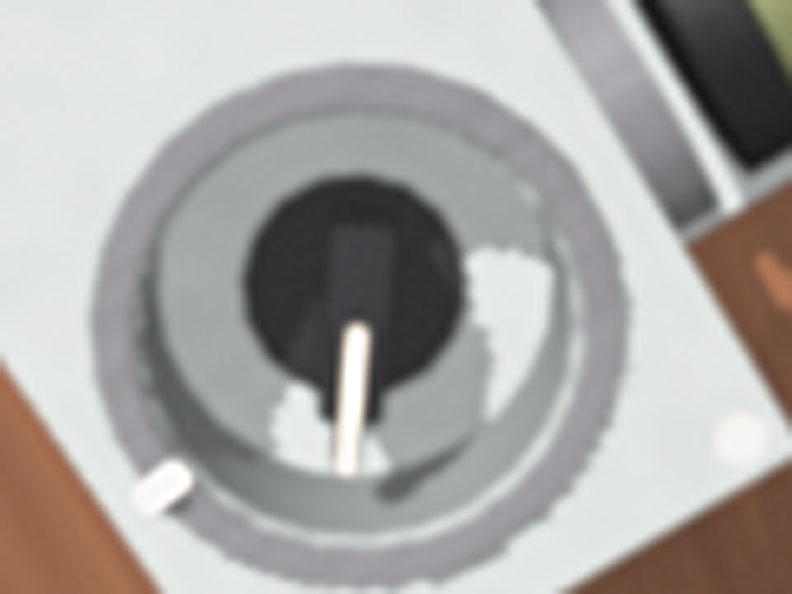

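View pics/w1e.png

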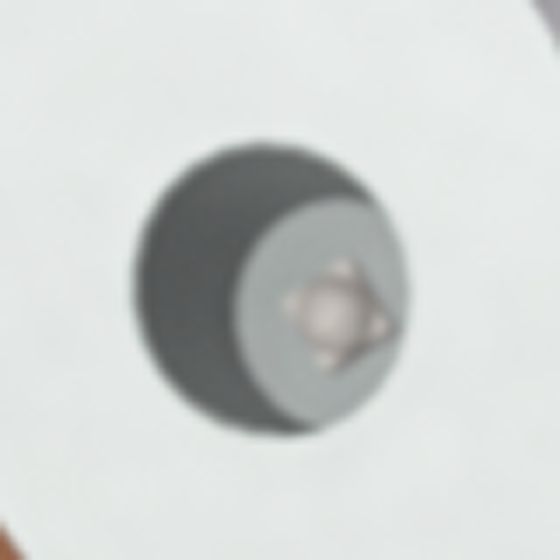

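```bash
python3 - <<'E'
from h import *
im,K,T=load("w1")
f=lambda p:np.array(p)/6.6+[205-.4,115-.4]
g=lambda p:np.array(p)/7+[160-.4,30-.4]
print("ring",toplane(K,T,f([[92,325],[628,325],[360,62],[360,588]]),.112))
c=toplane(K,T,f([360,325]),.112)[0]; print("c",c)
for z in(.115,.117):
  m=toplane(K,T,f([163,487]),z)[0]; d=m-c; print("mark",m,np.hypot(*d[:2]),np.arctan2(-d[1],-d[0]))
for z in(.1,.107):
  a,b=toplane(K,T,f([[357,325],[345,475]]),z); d=b-a; print("line",a,b,np.hypot(*d[:2]),np.arctan2(-d[1],-d[0]))
a,b=toplane(K,T,f([[362,227],[352,420]]),.107);d=b-a;print("bar",a,b,(a+b)/2,np.hypot(*d[:2]),np.arctan2(-d[1],-d[0]))
s=toplane(K,T,g([272,289]),.11);print("shaft",s)
print("stem",toplane(K,T,g([334,315]),.045), "corners",)
P=toplane(K,T,g([[343,265],[290,302],[328,362],[378,325]]),.042);print(P,P.mean(0))
Q=np.roll(P,-1,0)-P; print(np.degrees(np.arctan2(Q[:,1],Q[:,0])),np.hypot(Q[:,0],Q[:,1]))
im2=im
# stand corners
h=lambda p:np.array(p)/1.5
P=toplane(K,T,h([[185,76],[372,343],[489,272]]),.11);print(P, np.arctan2(-(P[0]-P[1])[0],(P[0]-P[1])[1]))
E
```

```text
ring [[ 0.55491667  0.02076259  0.112     ]
 [ 0.63819283 -0.02081316  0.112     ]
 [ 0.6164325   0.04034757  0.112     ]
 [ 0.57520866 -0.04344297  0.112     ]]
c [ 5.96566659e-01 -3.12329432e-05  1.12000000e-01]
mark [ 0.55288664 -0.01005746  0.115     ] 0.04481594611063397 0.22562972924460414
mark [ 0.55328892 -0.00958606  0.117     ] 0.04431994289749129 0.21729357330528845
line [ 0.59511243 -0.00227017  0.1       ] [ 0.58075848 -0.02644324  0.1       ] 0.028113585046988753 1.0349487325333067
line [ 0.59568884 -0.00082838  0.107     ] [ 0.58159871 -0.02455716  0.107     ] 0.027596857184539175 1.0349487325333029
bar [0.60414293 0.01437235 0.107     ] [ 0.58724846 -0.01594834  0.107     ] [ 0.5956957 -0.000788   0.107    ] 0.034709757803788335 1.0624475446543324
shaft [[0.58322359 0.11889925 0.11      ]]
stem [[0.5834283  0.11759571 0.045     ]] corners
[[0.58865919 0.12457698 0.042     ]
 [0.57711311 0.12336079 0.042     ]
 [0.57827454 0.11131312 0.042     ]
 [0.58941389 0.1128344  0.042     ]] [0.58336518 0.11802133 0.042     ]
[-173.98701937  -84.49350446    7.77668662   93.67736229] [0.01160996 0.01210353 0.01124274 0.0117668 ]
[[ 0.52267589  0.17143244  0.11      ]
 [ 0.54841584 -0.06706971  0.11      ]
 [ 0.65718247 -0.0541483   0.11      ]] 0.10750723819907235
```

```bash
python3 - <<'E'
from h import *
plan([.5957,-.001,.135],1.05,5)
E
```

```text
cur yaw 1.1122074034956853 total mm [   8.2   -2.8 -166.4] rv deg [-0.14  0.43  3.56] tool-frame [  2.4   9.  166.4]
{"jaw":J,"linear":[0.0, 2.0, 33.0],"dr":[-0.0, 0.1, 0.7]}
{"jaw":J,"linear":[0.0, 2.0, 33.0],"dr":[-0.0, 0.1, 0.7]}
{"jaw":J,"linear":[0.0, 2.0, 33.0],"dr":[-0.0, 0.1, 0.7]}
{"jaw":J,"linear":[0.0, 2.0, 33.0],"dr":[-0.0, 0.1, 0.7]}
{"jaw":J,"linear":[0.0, 2.0, 33.0],"dr":[-0.0, 0.1, 0.7]}
```

{"api": "carry_out", "payload": {
  "motion": [
    {"jaw":0.6,"linear":[0,2,33],"dr":[0,0.1,0.7]},
    {"jaw":0.6,"linear":[0,2,33],"dr":[0,0.1,0.7]},
    {"jaw":0.6,"linear":[0,2,33],"dr":[0,0.1,0.7]},
    {"jaw":0.6,"linear":[0,2,33],"dr":[0,0.1,0.7]},
    {"jaw":0.6,"linear":[1,1,30],"dr":[0,0,0.7]},
    {"jaw":0.6,"linear":[0,0,0],"dr":[0,0,0]}
  ]
}}

```text
time: 2.37
eef_pos: [0.5942, 0.0017, 0.1352]
eef_rot: [-2.712, -1.584, -0.004]
contact_force: [-0.1, -0.0, -0.5]
grip_width: 0.0378
```

```bash
python3 - <<'E'
from h import *
im,K,T=grab("wrist","w2")
crop("w2","w2c",130,160,380,340,3.2)
plan([.5957,-.001,.079],1.05,2)
print(proj(K,T,[[.5957,-.001,.107],[.596,-.0005,.112]]))
E
```

```text
cur yaw 1.0579146796049839 total mm [  0.4  -2.7 -59.5] rv deg [ 0.22 -0.22  0.45] tool-frame [-2.3  1.4 59.5]
{"jaw":J,"linear":[-1.0, 1.0, 30.0],"dr":[0.1, -0.1, 0.2]}
{"jaw":J,"linear":[-1.0, 1.0, 30.0],"dr":[0.1, -0.1, 0.2]}
[[256.39241767 222.726418  ]
 [256.52025735 224.7496779 ]]
```

View pics/w2c.png

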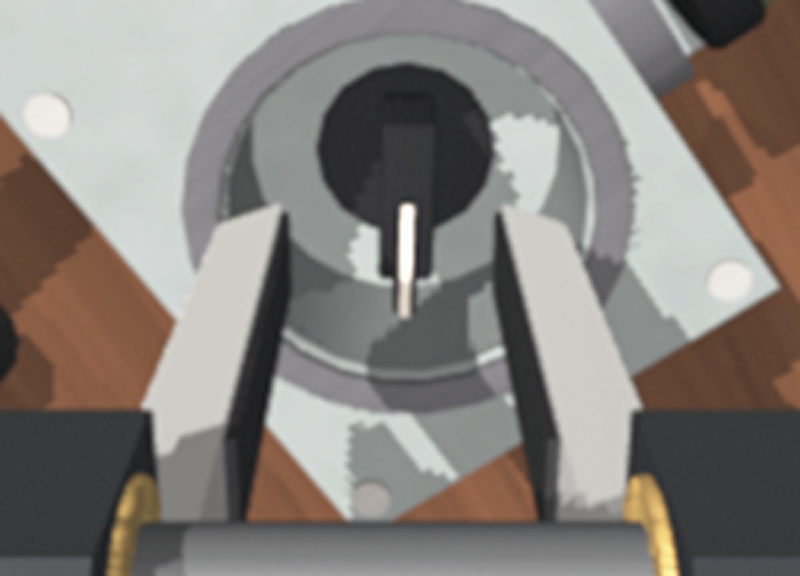

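{"api": "carry_out", "payload": {
  "motion": [
    {"jaw":0.6,"linear":[-1,1,28],"dr":[0,0,0]},
    {"jaw":0.6,"linear":[-1,0.5,28],"dr":[0,0,0.3]},
    {"jaw":1.0,"linear":[0,0,0],"dr":[0,0,0]},
    {"jaw":1.0,"linear":[0,0,0],"dr":[0,0,0]},
    {"jaw":1.0,"linear":[0,0,0],"dr":[0,0,0]},
    {"jaw":1.0,"linear":[0,0,0],"dr":[0,0,0]}
  ]
}}

```text
time: 2.92
eef_pos: [0.6005, 0.0019, 0.096]
eef_rot: [2.702, 1.585, 0.028]
contact_force: [-14.1, 6.7, -11.9]
grip_width: 0.0143
```

```bash
python3 - <<'E'
from h import *
st(); plan([.5957,-.001,.079],.215,1)
E
```

```text
time 2.9167
joints [-0.059   0.5053  1.5008  0.0027  1.1154  0.4499]
eef_pos [0.6005 0.0019 0.096 ]
eef_rot [2.7019 1.5845 0.0284]
contact_force [-14.1373   6.6853 -11.8898]
torque [ 1.4946  3.0941 -0.0745]
grip_width 0.0143
cur yaw 1.0608730774220076 total mm [ -4.8  -2.9 -17. ] rv deg [ 0.66 -1.01 48.46] tool-frame [-5.  -3.1 16.9]
{"jaw":J,"linear":[-5.0, -3.0, 17.0],"dr":[0.7, -1.0, 48.5]}
```

```bash
python3 - <<'E'
from h import *
grab("wrist","w3"); crop("w3","w3c",130,160,380,340,3.2)
grab("scene","s3"); crop("s3","s3c",170,150,300,250,6)
E
```

```text
(no output)
```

View pics/w3c.png

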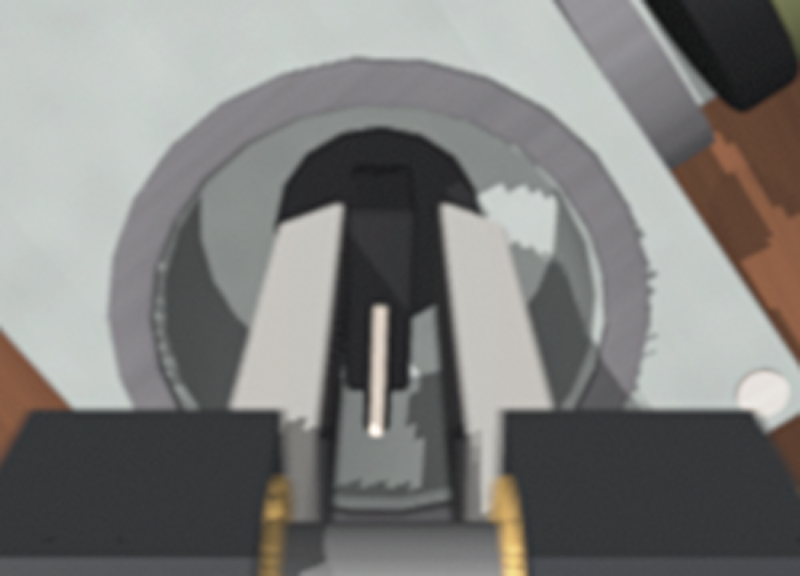

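View pics/s3c.png

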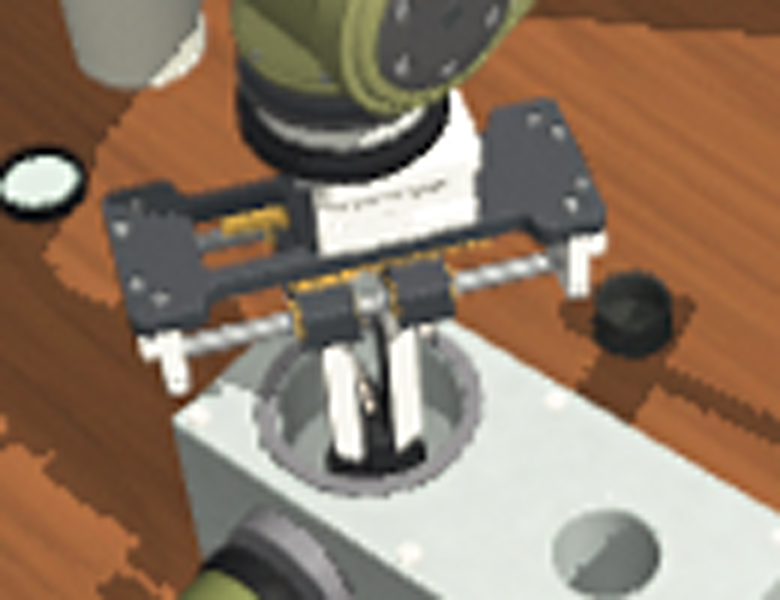

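{"api": "carry_out", "payload": {
  "motion": [
    {"jaw":0.6,"linear":[0,0,0],"dr":[0,0,0]}
  ]
}}

```text
time: 3.1
eef_pos: [0.5991, 0.003, 0.0973]
eef_rot: [2.704, 1.587, 0.026]
contact_force: [0.5, -0.5, -0.1]
grip_width: 0.0157
```

{"api": "carry_out", "payload": {
  "motion": [
    {"jaw":0.6,"linear":[0,0,0],"dr":[0,0,0]}
  ]
}}

```text
time: 3.18
eef_pos: [0.5997, 0.0032, 0.0992]
eef_rot: [2.703, 1.587, 0.029]
contact_force: [0.1, 0.3, -0.3]
grip_width: 0.0215
```

{"api": "carry_out", "payload": {
  "motion": [
    {"jaw":0.6,"linear":[-3,-5,0],"dr":[0.7,-1,0]}
  ]
}}

```text
time: 3.27
eef_pos: [0.5945, 0.0028, 0.1005]
eef_rot: [2.703, 1.587, -0.002]
contact_force: [0.3, 0.2, 0.5]
grip_width: 0.028
```

```bash
python3 - <<'E'
from h import *
plan([.5957,-.001,.079],1.05,1); print(np.round(env.observe()["qvel"],4))
E
```

```text
cur yaw 1.061621436311038 total mm [  1.2  -3.8 -21.5] rv deg [0.32 0.27 0.67] tool-frame [-2.7  2.8 21.6]
{"jaw":J,"linear":[-3.0, 3.0, 22.0],"dr":[0.3, 0.3, 0.7]}
[ 0.0552 -0.0358  0.0159 -0.159   0.2602  0.1224]
```

{"api": "carry_out", "payload": {
  "motion": [
    {"jaw":0.62,"linear":[-3,3,22],"dr":[0.3,0.3,0.7]}
  ]
}}

```text
time: 3.35
eef_pos: [0.5975, -0.0009, 0.0832]
eef_rot: [2.714, 1.573, 0.008]
contact_force: [1.1, -0.1, 0.5]
grip_width: 0.034
```

{"api": "carry_out", "payload": {
  "motion": [
    {"jaw":0.62,"linear":[0,0,1.5],"dr":[0,0,0]}
  ]
}}

```text
time: 3.43
eef_pos: [0.5963, -0.0014, 0.0795]
eef_rot: [2.717, 1.573, 0.002]
contact_force: [-1.6, 0.4, -0.6]
grip_width: 0.0357
```

```bash
python3 - <<'E'
from h import *
plan([.5957,-.001,.079],1.05,1); print(np.round(env.observe()["qvel"],4))
E
```

```text
cur yaw 1.0498716657326999 total mm [-0.6  0.4 -0.5] rv deg [ 0.16 -0.01 -0.01] tool-frame [ 0.  -0.7  0.5]
{"jaw":J,"linear":[0.0, -1.0, 0.0],"dr":[0.2, -0.0, -0.0]}
[ 0.0279 -0.0681 -0.052  -0.0224  0.0548  0.0113]
```

{"api": "carry_out", "payload": {
  "motion": [
    {"jaw":1.0,"linear":[0,0,0],"dr":[0,0,0]}
  ]
}}

```text
time: 3.52
eef_pos: [0.5966, -0.0014, 0.0804]
eef_rot: [2.716, 1.573, 0.003]
contact_force: [-0.7, 1.3, 0.3]
grip_width: 0.0313
```

{"api": "carry_out", "payload": {
  "motion": [
    {"jaw":1.0,"linear":[0,0,0.5],"dr":[0,0,0]}
  ]
}}

```text
time: 3.6
eef_pos: [0.5966, -0.0014, 0.0806]
eef_rot: [2.715, 1.573, 0.002]
contact_force: [-0.3, -0.3, 0.2]
grip_width: 0.0254
```

{"api": "carry_out", "payload": {
  "motion": [
    {"jaw":1.0,"linear":[0,0,0.5],"dr":[0,0,0]}
  ]
}}

```text
time: 3.68
eef_pos: [0.5969, -0.0014, 0.0809]
eef_rot: [2.715, 1.573, 0.003]
contact_force: [-0.6, 0.2, 0.3]
grip_width: 0.0191
```

{"api": "carry_out", "payload": {
  "motion": [
    {"jaw":1.0,"linear":[0,-1,1.2],"dr":[0,0,0]}
  ]
}}

```text
time: 3.77
eef_pos: [0.5964, -0.0009, 0.0806]
eef_rot: [2.714, 1.573, 0.004]
contact_force: [1.1, -0.9, 1.3]
grip_width: 0.0127
```

{"api": "carry_out", "payload": {
  "motion": [
    {"jaw":1.0,"linear":[0,0,1],"dr":[0,0,0]}
  ]
}}

```text
time: 3.85
eef_pos: [0.5967, -0.0009, 0.0806]
eef_rot: [2.713, 1.573, 0.006]
contact_force: [-3.6, -0.1, 9.6]
grip_width: 0.0118
```

{"api": "carry_out", "payload": {
  "motion": [
    {"jaw":1.0,"linear":[0,0,1],"dr":[0,0,0]}
  ]
}}

```text
time: 3.93
eef_pos: [0.5967, -0.0009, 0.0806]
eef_rot: [2.712, 1.573, 0.006]
contact_force: [-6.0, -0.8, 9.5]
grip_width: 0.0119
```

```bash
python3 - <<'E'
from h import *
st();plan([.5957,-.001,.079],.215,1)
im,K,T=grab("wrist","w4"); crop("w4","w4c",130,160,380,340,3.2)
E
```

```text
time 3.9333
joints [-0.0614  0.524   1.512  -0.0036  1.0991  0.4599]
eef_pos [ 0.5967 -0.0009  0.0806]
eef_rot [2.7122 1.5729 0.0057]
contact_force [-6.0377 -0.7569  9.5355]
torque [-0.0852  1.4104 -0.0617]
grip_width 0.0119
cur yaw 1.0510455738262598 total mm [-1.  -0.1 -1.6] rv deg [ 0.39 -0.18 47.9 ] tool-frame [-0.6 -0.8  1.5]
{"jaw":J,"linear":[-1.0, -1.0, 2.0],"dr":[0.4, -0.2, 47.9]}
```

View pics/w4c.png

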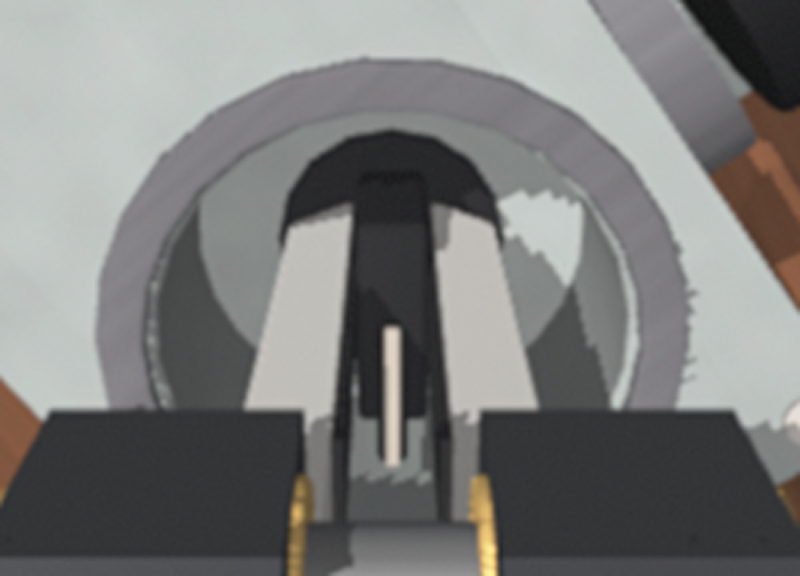

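{"api": "carry_out", "payload": {
  "motion": [
    {"jaw":1.0,"linear":[0,0,0],"dr":[0,0,6]},
    {"jaw":1.0,"linear":[0,0,0],"dr":[0,0,6]},
    {"jaw":1.0,"linear":[0,0,0],"dr":[0,0,6]}
  ]
}}

```text
time: 4.23
eef_pos: [0.5969, -0.0012, 0.0807]
eef_rot: [2.928, 1.118, 0.008]
contact_force: [3.1, -0.9, -2.8]
grip_width: 0.0121
```

```bash
python3 - <<'E'
from h import *
st();plan([.5957,-.001,.080],.215,1)
E
```

```text
time 4.2333
joints [-0.0615  0.5237  1.5122 -0.0047  1.0979  0.7818]
eef_pos [ 0.5969 -0.0012  0.0807]
eef_rot [2.9283 1.1183 0.0084]
contact_force [ 3.1057 -0.8861 -2.8327]
torque [-0.2538 -0.2439  0.069 ]
grip_width 0.0121
cur yaw 0.7296161326148527 total mm [-1.2  0.2 -0.7] rv deg [ 0.44 -0.26 29.48] tool-frame [-0.8 -1.   0.6]
{"jaw":J,"linear":[-1.0, -1.0, 1.0],"dr":[0.4, -0.3, 29.5]}
```

Smooth. Go on to about 25° more, then look.

{"api": "carry_out", "payload": {
  "motion": [
    {"jaw":1.0,"linear":[0,0,0],"dr":[0,0,6]},
    {"jaw":1.0,"linear":[0,0,0],"dr":[0,0,6]},
    {"jaw":1.0,"linear":[0,0,0],"dr":[0,0,6]},
    {"jaw":1.0,"linear":[0,0,0],"dr":[0,0,6]},
    {"jaw":1.0,"linear":[0,0,0],"dr":[0,0,3]},
    {"jaw":1.0,"linear":[0,0,0],"dr":[0,0,0]}
  ]
}}

```text
time: 4.73
eef_pos: [0.5972, -0.0018, 0.0806]
eef_rot: [3.114, 0.357, 0.012]
contact_force: [2.2, -0.3, -2.3]
grip_width: 0.0117
```

```bash
python3 - <<'E'
from h import *
st();plan([.5957,-.001,.080],.215,1)
im,K,T=grab("wrist","w5"); crop("w5","w5c",130,160,380,340,3.2)
grab("scene","s5"); crop("s5","s5c",190,160,280,230,8)
E
```

```text
time 4.7333
joints [-0.0618  0.5238  1.5121 -0.0064  1.0968  1.2837]
eef_pos [ 0.5972 -0.0018  0.0806]
eef_rot [3.114  0.3569 0.0121]
contact_force [ 2.1951 -0.2622 -2.2814]
torque [ 0.0262  0.0606 -0.0036]
grip_width 0.0117
cur yaw 0.2282262317219467 total mm [-1.5  0.8 -0.6] rv deg [ 0.46 -0.4   0.76] tool-frame [-1.3 -1.1  0.6]
{"jaw":J,"linear":[-1.0, -1.0, 1.0],"dr":[0.5, -0.4, 0.8]}
```

View pics/w5c.png

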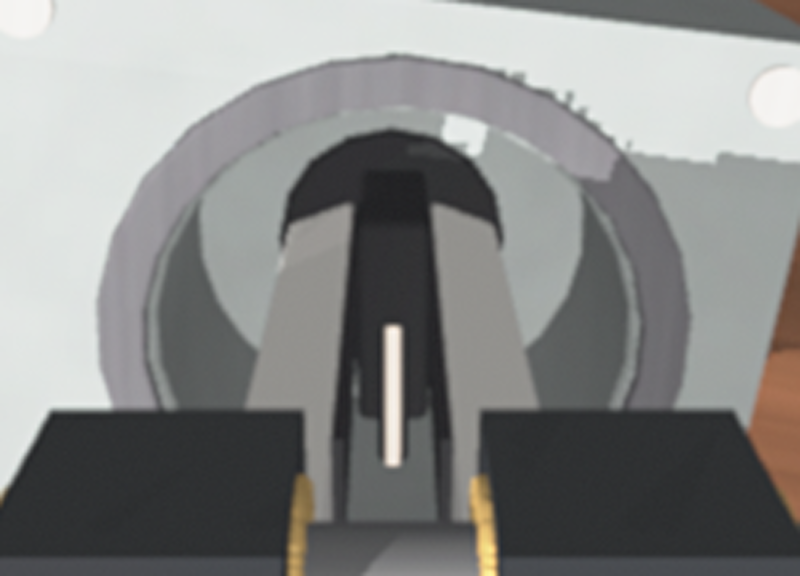

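View pics/s5c.png

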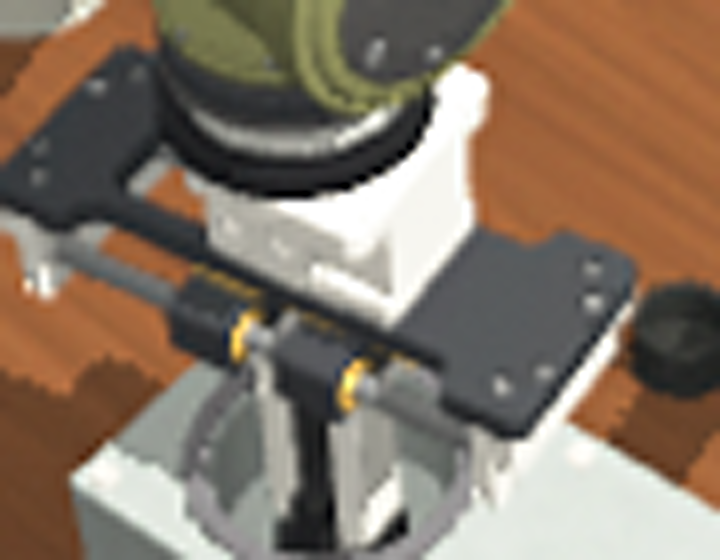

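{"api": "carry_out", "payload": {
  "motion": [
    {"jaw":0.62,"linear":[0,0,0.5],"dr":[0,0,0]},
    {"jaw":0.62,"linear":[0,0,0.7],"dr":[0,0,0]},
    {"jaw":0.62,"linear":[0,0,0.7],"dr":[0,0,0]},
    {"jaw":0.62,"linear":[0,0,0],"dr":[0,0,0]},
    {"jaw":0.62,"linear":[0,0,-20],"dr":[0,0,0]},
    {"jaw":0.62,"linear":[0,0,-40],"dr":[0,0,0]},
    {"jaw":0.62,"linear":[0,0,-40],"dr":[0,0,0]},
    {"jaw":0.62,"linear":[0,0,-40],"dr":[0,0,0]},
    {"jaw":0.62,"linear":[0,0,-40],"dr":[0,0,0]}
  ]
}}

```text
time: 5.58
eef_pos: [0.592, 0.0001, 0.2562]
eef_rot: [3.115, 0.379, -0.016]
contact_force: [0.0, 0.7, -0.3]
grip_width: 0.0356
```

```bash
python3 - <<'E'
from h import *
st()
im,K,T=grab("wrist","w6"); p=proj(K,T,[.596,-.001,.11])[0];print(p)
x,y=(int(v) for v in p); 
print(x-60,y-45)
crop("w6","w6c",x-60,y-45,x+60,y+45,6.6)
E
```

```text
time 5.5833
joints [-0.0593  0.3694  1.3118 -0.0055  1.4698  1.2698]
eef_pos [5.920e-01 1.000e-04 2.562e-01]
eef_rot [ 3.1149  0.3792 -0.0159]
contact_force [ 0.0239  0.726  -0.3124]
torque [0.0213 0.1408 0.0221]
grip_width 0.0356
[254.15379549 172.03952005]
194 127
```

View pics/w6c.png

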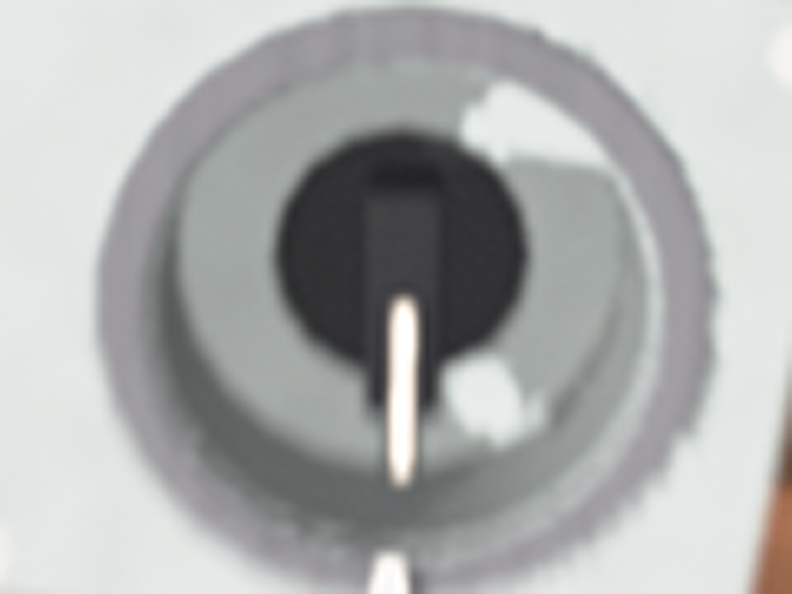

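```bash
python3 - <<'E'
from h import *
crop("w6","w6d",204,165,304,240,8)
E
```

```text
(no output)
```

View pics/w6d.png

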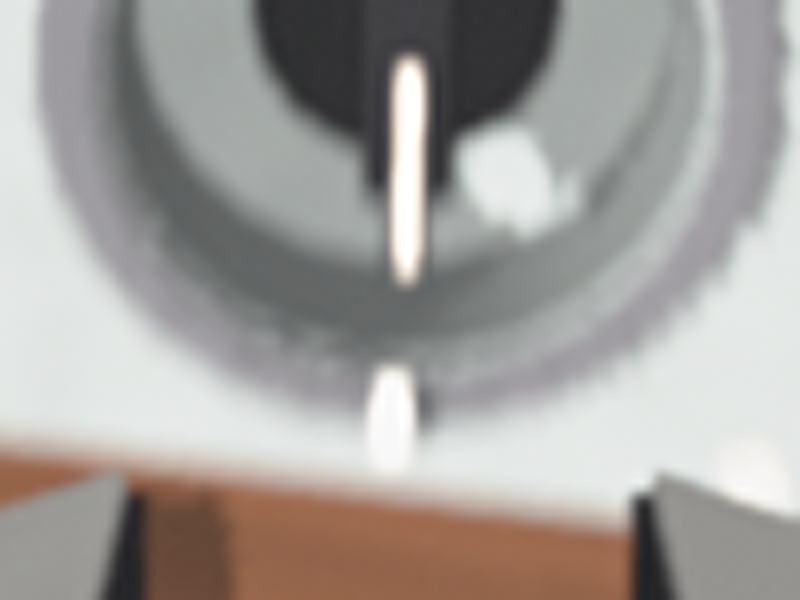

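```bash
python3 - <<'E'
from h import *
im,K,T=load("w6")
f=lambda p:np.array(p)/8+[204-.45,165-.45]
an=lambda d:np.arctan2(-d[1],-d[0])
a,b=toplane(K,T,f([[410,58],[406,282]]),.107); print("line",a,b,an(b-a),np.hypot(*(b-a)[:2]))
e1,e2=toplane(K,T,f([[394.5,370],[391.5,470]]),.117); m=(e1+e2)/2; print("mark",m,"dir",an(e2-e1))
r=toplane(K,T,(np.array([[97,300],[715,300],[405,8]])/6.6+[194-.4,127-.4]),.113); c=(r[0]+r[1])/2; print("ring c",c,r[2])
# ring centre from the 3 points, outer radius
A=np.c_[2*r[:,:2],np.ones(3)]; s=np.linalg.solve(A,(r[:,:2]**2).sum(1)); print("c3",s[:2],np.sqrt(s[2]+s[:2]@s[:2]))
for cc in(c,np.r_[s[:2],0],a,np.array([.5967,-.0009,0]),np.array([.5972,-.0018,0])): print(an(m-cc),np.hypot(*(m-cc)[:2]))
E
```

```text
line [ 0.59568128 -0.00178882  0.107     ] [ 0.56601515 -0.00863806  0.107     ] 0.22690176031031964 0.030446529426048835
mark [ 0.55045603 -0.01067789  0.117     ] dir 0.2144186364512739
ring c [ 0.59694371 -0.00175417  0.113     ] [0.63980376 0.00910432 0.113     ]
c3 [ 0.59383041 -0.00252046] 0.04742029723390986
0.18965174842598587 0.04733642801214748
0.18589867912440197 0.044134794461861034
0.19407706419146892 0.04609054610854364
0.20837221643938456 0.04726639151366144
0.1876903147365322 0.047579570650556145
```

{"api": "carry_out", "payload": {
  "motion": [
    {"jaw":0.62,"linear":[-22,0,30],"dr":[0,0,0.5]},
    {"jaw":0.62,"linear":[-22,0,30],"dr":[0,0,0.5]},
    {"jaw":0.62,"linear":[-22,0,30],"dr":[0,0,0]},
    {"jaw":0.62,"linear":[0,0,1],"dr":[0,0,0]}
  ]
}}

```text
time: 5.97
eef_pos: [0.5301, -0.0159, 0.1767]
eef_rot: [3.113, 0.355, 0.022]
contact_force: [-0.2, 0.0, -0.9]
grip_width: 0.0361
```

```bash
python3 - <<'E'
from h import *
st()
im,K,T=grab("wrist","w7"); p=proj(K,T,[.58,-.003,.11])[0];print(p)
x,y=(int(v) for v in p); x0,y0=max(0,x-65),max(0,y-50)
print(x0,y0)
crop("w7","w7c",x0,y0,x0+130,y0+100,6)
E
```

```text
time 5.9667
joints [-0.0965  0.2728  1.6249 -0.0051  1.2282  1.2487]
eef_pos [ 0.5301 -0.0159  0.1767]
eef_rot [3.1134 0.3552 0.0225]
contact_force [-0.2111  0.0474 -0.9045]
torque [-0.0017  0.1413  0.0066]
grip_width 0.0361
[250.01410599 137.67956364]
185 87
```

View pics/w7c.png

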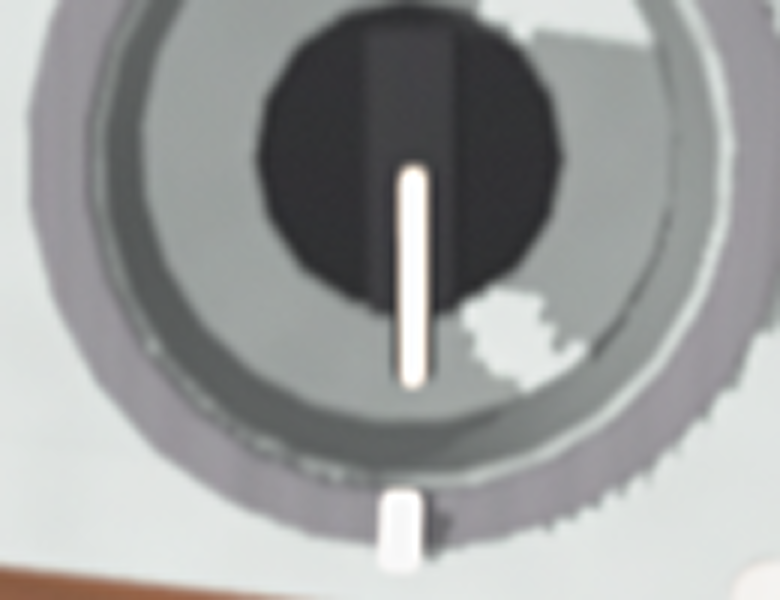

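Clear view: pointer line at crop (413,170)-(413,385), index from (402,490) to (401,572), slightly left of the pointer's extension.

```bash
python3 - <<'E'
from h import *
im,K,T=load("w7")
f=lambda p:np.array(p)/6+[185-.42,87-.42]
an=lambda d:np.arctan2(-d[1],-d[0])
# subpixel centroid per row of bright
g=im.astype(float).min(2)
for lab,(x0,x1,y0,y1) in dict(line=(248,260,118,149),mark=(244,262,170,181)).items():
    for y in range(y0,y1,3 if lab=="line" else 2):
        r=g[y,x0:x1]; w=np.clip(r-r.min()-60,0,None); print(lab,y,round((w*np.arange(x0,x1)).sum()/w.sum(),2))
a,b=toplane(K,T,f([[413,170],[413,385]]),.107); print("line",a,b,an(b-a),np.hypot(*(b-a)[:2]))
m0,m1=toplane(K,T,f([[402,495],[401,570]]),.117);m=(m0+m1)/2;print("mark",m,an(m1-m0),"from line start",an(m-a),np.hypot(*(m-a)[:2]))
E
```

```text
line 118 253.26
line 121 253.27
line 124 253.27
line 127 253.31
line 130 253.32
line 133 253.32
line 136 253.32
line 139 253.39
line 142 253.4
line 145 253.4
line 148 253.38
mark 170 251.28
mark 172 251.24
mark 174 251.17
mark 176 251.07
mark 178 249.92
mark 180 nan
line [ 0.59668023 -0.00179274  0.107     ] [ 0.5705088  -0.00785839  0.107     ] 0.22774505723622865 0.0268651451807159
mark [ 0.55355362 -0.01017465  0.117     ] 0.21316584975255845 from line start 0.19196263972817532 0.04393360099172294<stdin>:9: RuntimeWarning: invalid value encountered in scalar divide
```

```bash
python3 - <<'E'
from h import *
plan([.5968,-.0017,.135],.21,3)
E
```

```text
cur yaw 0.22714460066372305 total mm [ 63.9  14.1 -44.9] rv deg [ 0.61 -1.03  0.98] tool-frame [64.6  0.2 46. ]
{"jaw":J,"linear":[22.0, 0.0, 15.0],"dr":[0.2, -0.3, 0.3]}
{"jaw":J,"linear":[22.0, -0.0, 15.0],"dr":[0.2, -0.3, 0.3]}
{"jaw":J,"linear":[22.0, -0.0, 15.0],"dr":[0.2, -0.3, 0.3]}
```

{"api": "carry_out", "payload": {
  "motion": [
    {"jaw":0.65,"linear":[22,0,0],"dr":[0.2,-0.3,0]},
    {"jaw":0.65,"linear":[22,0,10],"dr":[0.2,-0.3,0]},
    {"jaw":0.65,"linear":[20,0,30],"dr":[0.2,-0.3,0]},
    {"jaw":0.65,"linear":[0,0,1],"dr":[0,0,0]}
  ]
}}

```text
time: 6.35
eef_pos: [0.6025, -0.0008, 0.1441]
eef_rot: [3.12, 0.357, 0.017]
contact_force: [-0.6, 0.5, -1.7]
grip_width: 0.0331
```

```bash
python3 - <<'E'
from h import *
plan([.5968,-.0017,.08],.225,2)
E
```

```text
cur yaw 0.22762901729274942 total mm [ -5.7  -0.9 -64.1] rv deg [ 0.15 -0.61  0.15] tool-frame [-6.4 -0.5 64. ]
{"jaw":J,"linear":[-3.0, -0.0, 32.0],"dr":[0.1, -0.3, 0.1]}
{"jaw":J,"linear":[-3.0, -0.0, 32.0],"dr":[0.1, -0.3, 0.1]}
```

{"api": "carry_out", "payload": {
  "motion": [
    {"jaw":0.65,"linear":[-4,0,22],"dr":[0.1,-0.3,0.1]},
    {"jaw":0.65,"linear":[-2,0,22],"dr":[0.1,-0.3,0.1]},
    {"jaw":0.65,"linear":[-1,0,18],"dr":[0,0,0]}
  ]
}}

```text
time: 6.6
eef_pos: [0.6025, -0.0017, 0.087]
eef_rot: [3.12, 0.354, 0.018]
contact_force: [1.0, -1.0, -0.3]
grip_width: 0.0333
```

```bash
python3 - <<'E'
from h import *
plan([.5968,-.0017,.08],.225,2)
E
```

```text
cur yaw 0.22613799856280864 total mm [-5.7  0.  -7. ] rv deg [ 0.13 -0.66  0.06] tool-frame [-5.6 -1.3  6.9]
{"jaw":J,"linear":[-3.0, -1.0, 3.0],"dr":[0.1, -0.3, 0.0]}
{"jaw":J,"linear":[-3.0, -1.0, 3.0],"dr":[0.1, -0.3, 0.0]}
```

{"api": "carry_out", "payload": {
  "motion": [
    {"jaw":0.75,"linear":[-5,-1,4],"dr":[0.1,-0.4,0]},
    {"jaw":0.85,"linear":[-1,0,1.5],"dr":[0,-0.2,0]},
    {"jaw":1.0,"linear":[0,0,1],"dr":[0,0,0]},
    {"jaw":1.0,"linear":[0,0,1],"dr":[0,0,0]},
    {"jaw":1.0,"linear":[0,0,1],"dr":[0,0,0]},
    {"jaw":1.0,"linear":[0,0,0.5],"dr":[0,0,0]}
  ]
}}

```text
time: 7.1
eef_pos: [0.5976, -0.0018, 0.0815]
eef_rot: [3.121, 0.356, 0.003]
contact_force: [-1.5, 0.3, -4.7]
grip_width: 0.0115
```

```bash
python3 - <<'E'
from h import *
st();plan([.5968,-.0017,.08],.19,1)
E
```

```text
time 7.1
joints [-6.4100e-02  5.2710e-01  1.5046e+00 -4.0000e-04  1.1078e+00  1.2794e+00]
eef_pos [ 0.5976 -0.0018  0.0815]
eef_rot [3.1206e+00 3.5640e-01 3.0000e-03]
contact_force [-1.5491  0.3045 -4.6532]
torque [-0.026   0.5558 -0.0198]
grip_width 0.0115
cur yaw 0.22741329507473376 total mm [-0.8  0.1 -1.5] rv deg [ 0.05 -0.1   2.14] tool-frame [-0.8 -0.3  1.5]
{"jaw":J,"linear":[-1.0, -0.0, 1.0],"dr":[0.1, -0.1, 2.1]}
```

{"api": "carry_out", "payload": {
  "motion": [
    {"jaw":1.0,"linear":[0,0,0],"dr":[0,0,2.1]},
    {"jaw":1.0,"linear":[0,0,0],"dr":[0,0,0]}
  ]
}}

```text
time: 7.27
eef_pos: [0.5976, -0.0018, 0.0815]
eef_rot: [3.127, 0.298, 0.003]
contact_force: [0.5, -0.2, -7.9]
grip_width: 0.0119
```

```bash
python3 - <<'E'
from h import *
plan([.5968,-.0017,.08],.19,1)
E
```

```text
cur yaw 0.18974779240113637 total mm [-0.8  0.1 -1.5] rv deg [ 0.06 -0.11 -0.01] tool-frame [-0.8 -0.3  1.5]
{"jaw":J,"linear":[-1.0, -0.0, 2.0],"dr":[0.1, -0.1, -0.0]}
```

Release, rise, and re-look from the same vantage.

{"api": "carry_out", "payload": {
  "motion": [
    {"jaw":0.65,"linear":[0,0,0.5],"dr":[0,0,0]},
    {"jaw":0.65,"linear":[0,0,1],"dr":[0,0,0]},
    {"jaw":0.65,"linear":[0,0,0],"dr":[0,0,0]},
    {"jaw":0.65,"linear":[0,0,-20],"dr":[0,0,0]},
    {"jaw":0.65,"linear":[0,0,-40],"dr":[0,0,0]},
    {"jaw":0.65,"linear":[-20,0,-30],"dr":[0,0,0]},
    {"jaw":0.65,"linear":[-22,0,0],"dr":[0,0,0]},
    {"jaw":0.65,"linear":[-22,0,0],"dr":[0,0,0]},
    {"jaw":0.65,"linear":[0,0,0],"dr":[0,0,0]}
  ]
}}

```text
time: 8.02
eef_pos: [0.5348, -0.0146, 0.1772]
eef_rot: [3.124, 0.308, 0.016]
contact_force: [0.8, 1.0, 0.4]
grip_width: 0.0332
```

```bash
python3 - <<'E'
from h import *
im,K,T=grab("wrist","w8"); p=proj(K,T,[.58,-.003,.11])[0];print(p)
x,y=(int(v) for v in p); x0,y0=max(0,x-65),max(0,y-50)
print(x0,y0)
crop("w8","w8c",x0,y0,x0+130,y0+100,6)
g=im.astype(float).min(2); m=(g>200).astype(np.uint8)
n,l,s,c=cv2.connectedComponentsWithStats(m[y0:y0+100,x0:x0+130])
print(s+np.array([x0,y0,0,0,0]))
E
```

```text
[248.95752773 143.78033501]
183 93
[[ 183   93  130  100 9396]
 [ 183   93  130  100 3092]
 [ 263   93   28    6  123]
 [ 296   93    3    5    6]
 [ 312   93    1    4    4]
 [ 287  101   17   58   70]
 [ 250  122    4   36  139]
 [ 261  141   21   15  170]]
```

View pics/w8c.png

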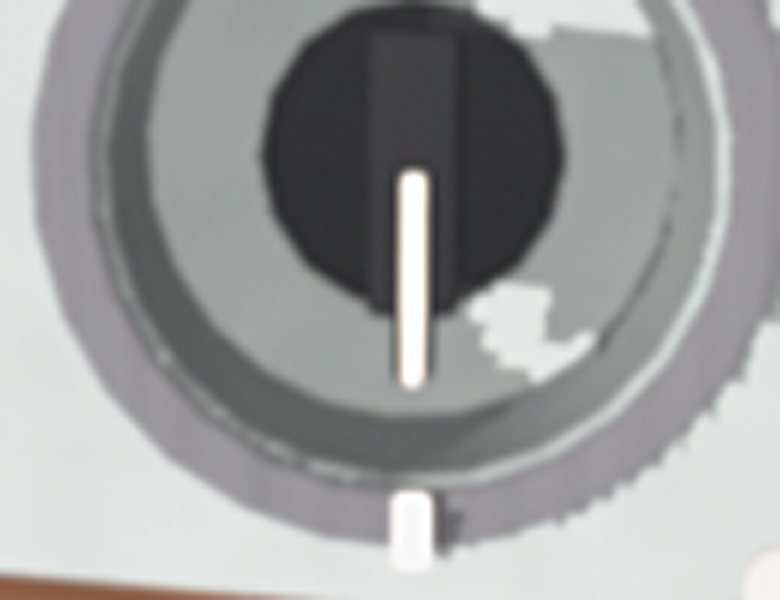

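```bash
python3 - <<'E'
from h import *
plan([.445,.319,.30],3.08,24)
E
```

```text
cur yaw 0.19625952742316757 total mm [-91.1 333.4 122.8] rv deg [   0.91    0.17 -165.22] tool-frame [ -23.  -344.3 -124.2]
{"jaw":J,"linear":[-1.0, -14.0, -5.0],"dr":[0.0, 0.0, -6.9]}
{"jaw":J,"linear":[1.0, -14.0, -5.0],"dr":[0.0, 0.0, -6.9]}
{"jaw":J,"linear":[2.0, -14.0, -5.0],"dr":[0.0, 0.0, -6.9]}
{"jaw":J,"linear":[4.0, -14.0, -5.0],"dr":[0.0, 0.0, -6.9]}
{"jaw":J,"linear":[6.0, -13.0, -5.0],"dr":[0.0, 0.0, -6.9]}
{"jaw":J,"linear":[7.0, -12.0, -5.0],"dr":[0.0, 0.0, -6.9]}
{"jaw":J,"linear":[9.0, -11.0, -5.0],"dr":[0.0, 0.0, -6.9]}
{"jaw":J,"linear":[10.0, -10.0, -5.0],"dr":[0.0, 0.0, -6.9]}
{"jaw":J,"linear":[11.0, -9.0, -5.0],"dr":[0.0, 0.0, -6.9]}
{"jaw":J,"linear":[12.0, -8.0, -5.0],"dr":[0.0, 0.0, -6.9]}
{"jaw":J,"linear":[13.0, -6.0, -5.0],"dr":[0.0, 0.0, -6.9]}
{"jaw":J,"linear":[14.0, -4.0, -5.0],"dr":[0.0, 0.0, -6.9]}
{"jaw":J,"linear":[14.0, -3.0, -5.0],"dr":[0.0, 0.0, -6.9]}
{"jaw":J,"linear":[14.0, -1.0, -5.0],"dr":[0.0, 0.0, -6.9]}
{"jaw":J,"linear":[14.0, 1.0, -5.0],"dr":[0.0, 0.0, -6.9]}
{"jaw":J,"linear":[14.0, 2.0, -5.0],"dr":[0.0, 0.0, -6.9]}
{"jaw":J,"linear":[14.0, 4.0, -5.0],"dr":[0.0, 0.0, -6.9]}
{"jaw":J,"linear":[13.0, 6.0, -5.0],"dr":[0.0, 0.0, -6.9]}
{"jaw":J,"linear":[12.0, 7.0, -5.0],"dr":[0.0, 0.0, -6.9]}
{"jaw":J,"linear":[12.0, 9.0, -5.0],"dr":[0.0, 0.0, -6.9]}
{"jaw":J,"linear":[10.0, 10.0, -5.0],"dr":[0.0, 0.0, -6.9]}
{"jaw":J,"linear":[9.0, 11.0, -5.0],"dr":[0.0, 0.0, -6.9]}
{"jaw":J,"linear":[8.0, 12.0, -5.0],"dr":[0.0, 0.0, -6.9]}
{"jaw":J,"linear":[6.0, 13.0, -5.0],"dr":[0.0, 0.0, -6.9]}
```

{"api": "carry_out", "payload": {
  "motion": [
    {"jaw":0.5,"linear":[0,-5,-30],"dr":[0,0,-6.9]},
    {"jaw":0.5,"linear":[1,-8,-30],"dr":[0,0,-6.9]},
    {"jaw":0.5,"linear":[2,-14,-30],"dr":[0,0,-6.9]},
    {"jaw":0.5,"linear":[4,-14,-25],"dr":[0,0,-6.9]},
    {"jaw":0.5,"linear":[6,-13,-8],"dr":[0,0,-6.9]},
    {"jaw":0.5,"linear":[7,-12,0],"dr":[0,0,-6.9]},
    {"jaw":0.5,"linear":[9,-11,0],"dr":[0,0,-6.9]},
    {"jaw":0.5,"linear":[10,-10,0],"dr":[0,0,-6.9]},
    {"jaw":0.5,"linear":[11,-9,0],"dr":[0,0,-6.9]},
    {"jaw":0.5,"linear":[12,-8,0],"dr":[0,0,-6.9]},
    {"jaw":0.5,"linear":[13,-6,0],"dr":[0,0,-6.9]},
    {"jaw":0.5,"linear":[14,-4,0],"dr":[0,0,-6.9]}
  ]
}}

```text
time: 9.07
eef_pos: [0.4973, 0.1424, 0.3078]
eef_rot: [2.076, 2.341, 0.018]
contact_force: [-0.6, 0.5, 0.5]
grip_width: 0.0471
```

```bash
python3 - <<'E'
from h import *
plan([.445,.319,.30],3.08,12)
E
```

```text
cur yaw 1.6909870510426503 total mm [-52.3 176.6  -7.8] rv deg [  0.74   0.75 -79.58] tool-frame [181.6 -30.9   7. ]
{"jaw":J,"linear":[15.0, -3.0, 1.0],"dr":[0.1, 0.1, -6.6]}
{"jaw":J,"linear":[15.0, -1.0, 1.0],"dr":[0.1, 0.1, -6.6]}
{"jaw":J,"linear":[15.0, 1.0, 1.0],"dr":[0.1, 0.1, -6.6]}
{"jaw":J,"linear":[15.0, 3.0, 1.0],"dr":[0.1, 0.1, -6.6]}
{"jaw":J,"linear":[15.0, 4.0, 1.0],"dr":[0.1, 0.1, -6.6]}
{"jaw":J,"linear":[14.0, 6.0, 1.0],"dr":[0.1, 0.1, -6.6]}
{"jaw":J,"linear":[13.0, 8.0, 1.0],"dr":[0.1, 0.1, -6.6]}
{"jaw":J,"linear":[12.0, 9.0, 1.0],"dr":[0.1, 0.1, -6.6]}
{"jaw":J,"linear":[11.0, 11.0, 1.0],"dr":[0.1, 0.1, -6.6]}
{"jaw":J,"linear":[10.0, 12.0, 1.0],"dr":[0.1, 0.1, -6.6]}
{"jaw":J,"linear":[8.0, 13.0, 1.0],"dr":[0.1, 0.1, -6.6]}
{"jaw":J,"linear":[7.0, 14.0, 1.0],"dr":[0.1, 0.1, -6.6]}
```

{"api": "carry_out", "payload": {
  "motion": [
    {"jaw":0.5,"linear":[15,-3,0],"dr":[0.1,0.1,-6.7]},
    {"jaw":0.5,"linear":[15,-1,0],"dr":[0.1,0.1,-6.7]},
    {"jaw":0.5,"linear":[15,1,0],"dr":[0.1,0.1,-6.7]},
    {"jaw":0.5,"linear":[15,3,0],"dr":[0.1,0.1,-6.7]},
    {"jaw":0.5,"linear":[15,4,0],"dr":[0.1,0.1,-6.7]},
    {"jaw":0.5,"linear":[14,6,0],"dr":[0.1,0.1,-6.7]},
    {"jaw":0.5,"linear":[13,8,0],"dr":[0.1,0.1,-6.7]},
    {"jaw":0.5,"linear":[12,9,0],"dr":[0.1,0.1,-6.7]},
    {"jaw":0.5,"linear":[11,11,0],"dr":[0,0,-6.7]},
    {"jaw":0.5,"linear":[10,12,0],"dr":[0,0,-6.7]},
    {"jaw":0.5,"linear":[8,13,0],"dr":[0,0,-6.7]},
    {"jaw":0.5,"linear":[7,14,0],"dr":[0,0,-6.7]}
  ]
}}

```text
time: 10.07
eef_pos: [0.4416, 0.3307, 0.3082]
eef_rot: [-0.049, 3.141, 0.009]
contact_force: [0.3, -0.1, 0.2]
grip_width: 0.0472
```

{"api": "carry_out", "payload": {
  "motion": [
    {"jaw":0.5,"linear":[0,0,0],"dr":[0,0,0]}
  ]
}}

```text
time: 10.15
eef_pos: [0.4412, 0.3331, 0.308]
eef_rot: [0.063, -3.141, -0.009]
contact_force: [-0.0, 0.9, 0.0]
grip_width: 0.0468
```

```bash
python3 - <<'E'
from h import *
st()
im,K,T=grab("wrist","w9"); p=proj(K,T,[[.454,.319,.141],[.455,.324,.045]]);print(p)
crop("w9","w9c",0,0,512,384,1.5)
E
```

```text
time 10.15
joints [ 0.578   0.249   1.3505  0.005   1.539  -1.0333]
eef_pos [0.4412 0.3331 0.308 ]
eef_rot [ 0.0634 -3.1409 -0.0092]
contact_force [-0.0041  0.9168  0.0081]
torque [ 0.0206  0.0232 -0.0074]
grip_width 0.0468
[[237.45033261 183.32325609]
 [243.5661586  165.54422388]]
```

View pics/w9c.png

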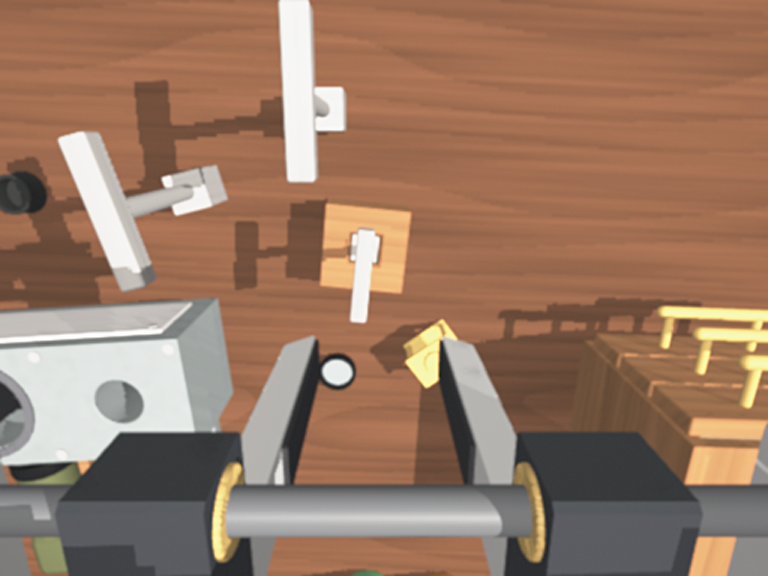

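```bash
python3 - <<'E'
from h import *
im,K,T=load("w9")
crop("w9","w9d",200,125,290,225,6)
E
```

```text
(no output)
```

View pics/w9d.png

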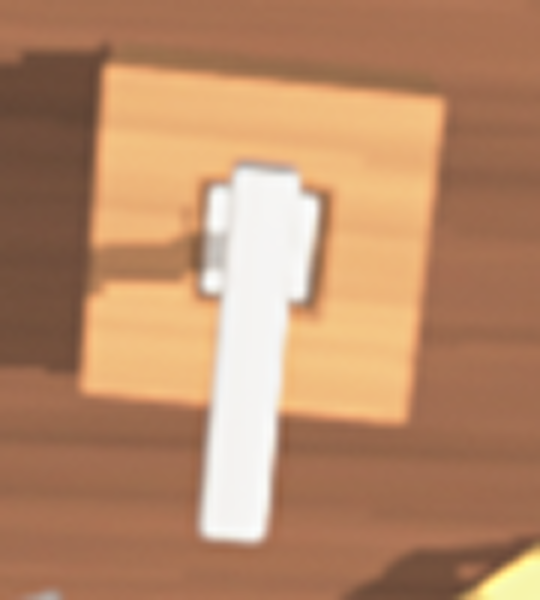

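```bash
python3 - <<'E'
from h import *
im,K,T=load("w9")
f=lambda p:np.array(p)/6+[200-.42,125-.42]
a,b=toplane(K,T,f([[267,168],[234,541]]),.141);d=b-a;print(a,b,(a+b)/2,np.hypot(*d[:2]),np.arctan2(d[1],d[0]))
P=toplane(K,T,f([[104,65],[445,97],[409,423],[80,390]]),.045);print(P.mean(0),np.arctan2(*(P[3]-P[0])[[1,0]]))
Q=toplane(K,T,f([[208,183],[322,192],[308,310],[198,292]]),.045);print("hole",Q.mean(0))
c=(a+b)/2
plan([c[0],c[1],.18],np.pi+np.arctan2(d[1],d[0]),4)
E
```

```text
[0.41973203 0.32513911 0.141     ] [0.49070712 0.32127093 0.141     ] [0.45521958 0.32320502 0.141     ] 0.07108041814129983 -0.054446668189429184
[0.45548933 0.3230334  0.045     ] -0.06455689919746195
hole [0.45479715 0.32286857 0.045     ]
cur yaw -3.108023180224878 total mm [  13.6   -8.9 -127.9] rv deg [ 0.31 -0.01  5.04] tool-frame [-13.3 -10.  127.8]
{"jaw":J,"linear":[-3.0, -3.0, 32.0],"dr":[0.1, -0.0, 1.3]}
{"jaw":J,"linear":[-3.0, -2.0, 32.0],"dr":[0.1, -0.0, 1.3]}
{"jaw":J,"linear":[-3.0, -2.0, 32.0],"dr":[0.1, -0.0, 1.3]}
{"jaw":J,"linear":[-3.0, -2.0, 32.0],"dr":[0.1, -0.0, 1.3]}
```

{"api": "carry_out", "payload": {
  "motion": [
    {"jaw":0.5,"linear":[-4,-3,32],"dr":[0.1,0,1.3]},
    {"jaw":0.5,"linear":[-3,-2,32],"dr":[0.1,0,1.3]},
    {"jaw":0.5,"linear":[-3,-2,32],"dr":[0.1,0,1.3]},
    {"jaw":0.5,"linear":[-3,-2,30],"dr":[0,0,1.2]},
    {"jaw":0.5,"linear":[0,0,1],"dr":[0,0,0]}
  ]
}}

```text
time: 10.62
eef_pos: [0.4587, 0.3224, 0.1784]
eef_rot: [0.122, 3.134, 0.005]
contact_force: [0.3, -0.8, -1.0]
grip_width: 0.0471
```

```bash
python3 - <<'E'
from h import *
st()
im,K,T=grab("wrist","w10"); 
crop("w10","w10c",150,130,350,280,4)
plan([.4552,.323,.115],np.pi-.0545,2)
E
```

```text
time 10.6167
joints [ 5.4750e-01  3.4240e-01  1.5294e+00 -4.0000e-04  1.2632e+00 -9.4560e-01]
eef_pos [0.4587 0.3224 0.1784]
eef_rot [0.1216 3.1335 0.0052]
contact_force [ 0.2801 -0.8212 -0.9978]
torque [-0.012  -0.0221 -0.0083]
grip_width 0.0471
cur yaw 3.0654134782966818 total mm [ -4.1   0.  -66.2] rv deg [ 0.29  0.45 -1.24] tool-frame [ 4.6 -0.6 66.2]
{"jaw":J,"linear":[2.0, -0.0, 33.0],"dr":[0.1, 0.2, -0.6]}
{"jaw":J,"linear":[2.0, -0.0, 33.0],"dr":[0.1, 0.2, -0.6]}
```

View pics/w10c.png

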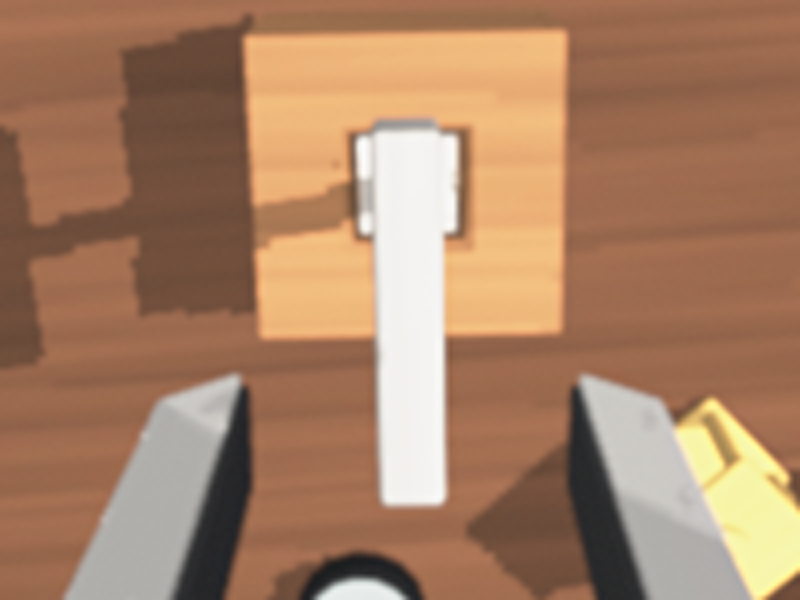

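{"api": "carry_out", "payload": {
  "motion": [
    {"jaw":0.5,"linear":[2,0,30],"dr":[0.1,0.2,-0.6]},
    {"jaw":0.5,"linear":[2,0,30],"dr":[0.1,0.2,-0.6]},
    {"jaw":0.6,"linear":[0,0,2],"dr":[0,0,0]}
  ]
}}

```text
time: 10.92
eef_pos: [0.4593, 0.3245, 0.1248]
eef_rot: [0.093, 3.132, 0.01]
contact_force: [-0.2, -0.2, -0.8]
grip_width: 0.0427
```

```bash
python3 - <<'E'
from h import *
plan([.4552,.323,.115],np.pi-.0545,2)
E
```

```text
cur yaw 3.082378746620651 total mm [-4.1 -1.5 -9.8] rv deg [ 0.39  0.49 -0.27] tool-frame [ 4.1 -1.9  9.7]
{"jaw":J,"linear":[2.0, -1.0, 5.0],"dr":[0.2, 0.2, -0.1]}
{"jaw":J,"linear":[2.0, -1.0, 5.0],"dr":[0.2, 0.2, -0.1]}
```

{"api": "carry_out", "payload": {
  "motion": [
    {"jaw":0.75,"linear":[3,-1.5,8],"dr":[0.2,0.3,-0.2]},
    {"jaw":0.85,"linear":[2,0,3],"dr":[0.2,0.2,0]},
    {"jaw":0.85,"linear":[0,0,1],"dr":[0,0,0]}
  ]
}}

```text
time: 11.17
eef_pos: [0.4564, 0.3244, 0.118]
eef_rot: [0.091, 3.136, 0.004]
contact_force: [-0.3, 0.3, -0.1]
grip_width: 0.0238
```

```bash
python3 - <<'E'
from h import *
plan([.4552,.323,.115],np.pi-.0545,2); print(env.observe()["grip_width"])
E
```

```text
cur yaw 3.083725055151429 total mm [-1.2 -1.4 -3. ] rv deg [ 0.16  0.24 -0.19] tool-frame [ 1.1 -1.4  3. ]
{"jaw":J,"linear":[1.0, -1.0, 1.0],"dr":[0.1, 0.1, -0.1]}
{"jaw":J,"linear":[1.0, -1.0, 1.0],"dr":[0.1, 0.1, -0.1]}
0.023790413724006896
```

{"api": "carry_out", "payload": {
  "motion": [
    {"jaw":0.85,"linear":[1,-1.5,4],"dr":[0.1,0.2,-0.1]},
    {"jaw":1.0,"linear":[0,0,1],"dr":[0,0,0]},
    {"jaw":1.0,"linear":[0,0,1],"dr":[0,0,0]},
    {"jaw":1.0,"linear":[0,0,0.5],"dr":[0,0,0]},
    {"jaw":1.0,"linear":[0,0,0],"dr":[0,0,0]}
  ]
}}

```text
time: 11.58
eef_pos: [0.4568, 0.3238, 0.1155]
eef_rot: [0.089, 3.135, 0.006]
contact_force: [-0.2, -0.2, -2.3]
grip_width: 0.0116
```

```bash
python3 - <<'E'
from h import *
st()
im,K,T=grab("wrist","w11"); 
crop("w11","w11c",130,130,380,320,3.1)
plan([.4552,.323,.25],np.pi-.0545,2)
E
```

```text
time 11.5833
joints [ 5.5100e-01  4.0640e-01  1.5970e+00  5.0000e-04  1.1314e+00 -9.6340e-01]
eef_pos [0.4568 0.3238 0.1155]
eef_rot [0.0888 3.1348 0.0065]
contact_force [-0.1995 -0.1919 -2.2642]
torque [ 0.0319  0.0633 -0.0193]
grip_width 0.0116
cur yaw 3.085034888351548 total mm [ -1.6  -0.8 134.6] rv deg [ 0.24  0.31 -0.12] tool-frame [   0.8   -0.3 -134.6]
{"jaw":J,"linear":[0.0, -0.0, -67.0],"dr":[0.1, 0.2, -0.1]}
{"jaw":J,"linear":[1.0, -0.0, -67.0],"dr":[0.1, 0.2, -0.1]}
```

View pics/w11c.png

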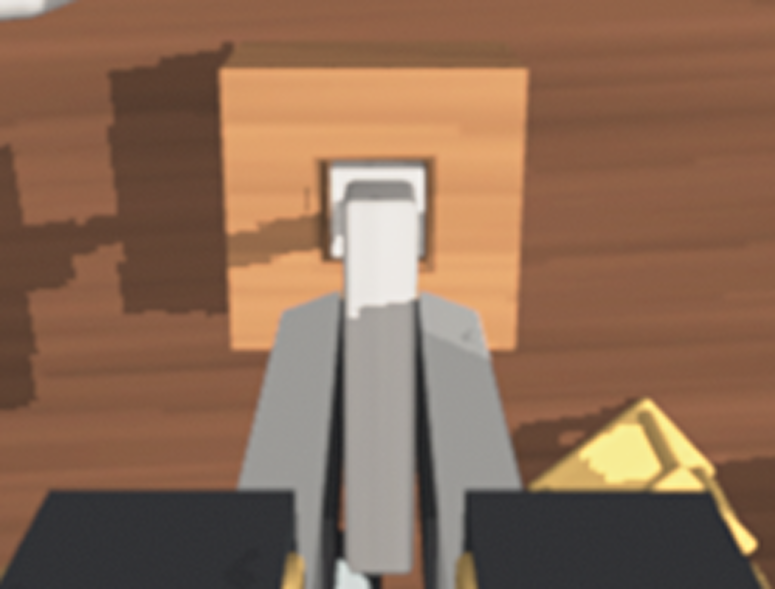

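{"api": "carry_out", "payload": {
  "motion": [
    {"jaw":1.0,"linear":[0,0,-12],"dr":[0,0,0]},
    {"jaw":1.0,"linear":[0,0,-15],"dr":[0,0,0]},
    {"jaw":1.0,"linear":[0,0,-15],"dr":[0,0,0]},
    {"jaw":1.0,"linear":[0,0,-20],"dr":[0,0,0]},
    {"jaw":1.0,"linear":[0,0,-25],"dr":[0,0,0]},
    {"jaw":1.0,"linear":[0,0,-25],"dr":[0,0,0]},
    {"jaw":1.0,"linear":[0,0,-25],"dr":[0,0,0]}
  ]
}}

```text
time: 12.22
eef_pos: [0.4537, 0.3218, 0.2568]
eef_rot: [-0.089, -3.137, 0.003]
contact_force: [0.1, 0.8, -2.2]
grip_width: 0.0118
```

```bash
python3 - <<'E'
from h import *
st()
for c in("scene","side"):
  im,K,T=grab(c,c[:2]+"12"); p=proj(K,T,[.455,.323,.2])[0].astype(int);print(p)
  crop(c[:2]+"12",c[:2]+"12c",max(0,p[0]-70),max(0,p[1]-70),p[0]+70,p[1]+70,4)
plan([.583,.118,.262],np.pi+.10,9)
E
```

```text
time 12.2167
joints [ 5.5090e-01  2.8260e-01  1.4241e+00  5.0000e-04  1.4389e+00 -9.6320e-01]
eef_pos [0.4537 0.3218 0.2568]
eef_rot [-8.8900e-02 -3.1367e+00  2.8000e-03]
contact_force [ 0.1294  0.7945 -2.1955]
torque [ 0.0585 -0.0209 -0.    ]
grip_width 0.0118
[387 235]
[167 101]
cur yaw 3.0849071575498828 total mm [ 128.  -204.7    1.9] rv deg [ 0.13  0.16 -8.98] tool-frame [-139.4 -197.1   -2. ]
{"jaw":J,"linear":[-15.0, -22.0, -0.0],"dr":[0.0, 0.0, -1.0]}
{"jaw":J,"linear":[-15.0, -22.0, -0.0],"dr":[0.0, 0.0, -1.0]}
{"jaw":J,"linear":[-15.0, -22.0, -0.0],"dr":[0.0, 0.0, -1.0]}
{"jaw":J,"linear":[-14.0, -23.0, -0.0],"dr":[0.0, 0.0, -1.0]}
{"jaw":J,"linear":[-14.0, -23.0, -0.0],"dr":[0.0, 0.0, -1.0]}
{"jaw":J,"linear":[-14.0, -23.0, -0.0],"dr":[0.0, 0.0, -1.0]}
{"jaw":J,"linear":[-13.0, -23.0, -0.0],"dr":[0.0, 0.0, -1.0]}
{"jaw":J,"linear":[-13.0, -24.0, -0.0],"dr":[0.0, 0.0, -1.0]}
{"jaw":J,"linear":[-12.0, -24.0, -0.0],"dr":[0.0, 0.0, -1.0]}
```

View pics/sc12c.png

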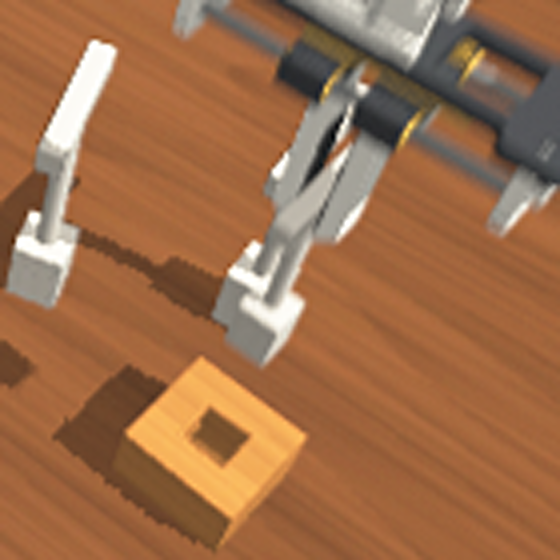

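View pics/si12c.png

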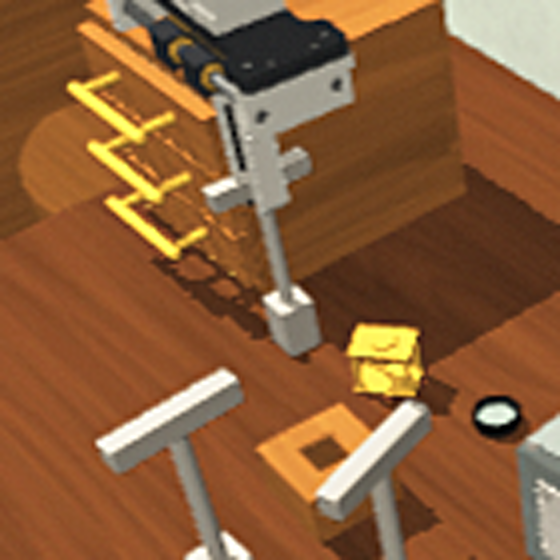

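{"api": "carry_out", "payload": {
  "motion": [
    {"jaw":1.0,"linear":[-14,-21,0],"dr":[0,0,-1]},
    {"jaw":1.0,"linear":[-15,-22,0],"dr":[0,0,-1]},
    {"jaw":1.0,"linear":[-15,-22,0],"dr":[0,0,-1]},
    {"jaw":1.0,"linear":[-14,-23,0],"dr":[0,0,-1]},
    {"jaw":1.0,"linear":[-14,-23,0],"dr":[0,0,-1]},
    {"jaw":1.0,"linear":[-14,-23,0],"dr":[0,0,-1]},
    {"jaw":1.0,"linear":[-13,-23,0],"dr":[0,0,-1]},
    {"jaw":1.0,"linear":[-13,-22,0],"dr":[0,0,-1]},
    {"jaw":1.0,"linear":[-10,-10,0],"dr":[0,0,-1]},
    {"jaw":1.0,"linear":[0,0,0],"dr":[0,0,0]}
  ]
}}

```text
time: 13.15
eef_pos: [0.5812, 0.1266, 0.2576]
eef_rot: [0.175, -3.134, -0.003]
contact_force: [-0.3, 0.7, -2.4]
grip_width: 0.0118
```

```bash
python3 - <<'E'
from h import *
plan([.585,.118,.255],np.pi+.10,2)
E
```

```text
cur yaw -3.0300429706440335 total mm [ 3.8 -8.6 -2.6] rv deg [ 0.11 -0.17  0.66] tool-frame [-2.8 -9.   2.6]
{"jaw":J,"linear":[-1.0, -5.0, 1.0],"dr":[0.1, -0.1, 0.3]}
{"jaw":J,"linear":[-1.0, -4.0, 1.0],"dr":[0.1, -0.1, 0.3]}
```

{"api": "carry_out", "payload": {
  "motion": [
    {"jaw":1.0,"linear":[-2,-5,0],"dr":[0,0,0.3]},
    {"jaw":1.0,"linear":[-1,-4,0],"dr":[0,0,0.3]},
    {"jaw":1.0,"linear":[0,0,1],"dr":[0,0,0]}
  ]
}}

```text
time: 13.4
eef_pos: [0.5845, 0.1178, 0.2555]
eef_rot: [0.155, -3.132, -0.003]
contact_force: [0.2, -0.1, -2.4]
grip_width: 0.0119
```

```bash
python3 - <<'E'
from h import *
st(); plan([.585,.118,.255],np.pi+.10,1)
for c in("scene","side","wrist"):
  im,K,T=grab(c,c[:2]+"13"); p=proj(K,T,[.583,.118,.15])[0].astype(int);print(p,max(0,p[0]-50),max(0,p[1]-50))
  crop(c[:2]+"13",c[:2]+"13c",max(0,p[0]-50),max(0,p[1]-50),p[0]+50,p[1]+50,6)
E
```

```text
time 13.4
joints [ 0.1364  0.3768  1.3033  0.0022  1.4667 -1.5332]
eef_pos [0.5845 0.1178 0.2555]
eef_rot [ 1.5450e-01 -3.1324e+00 -2.7000e-03]
contact_force [ 0.2394 -0.0654 -2.3817]
torque [ 0.0901 -0.0435  0.0405]
grip_width 0.0119
cur yaw -3.0430177909051124 total mm [ 0.5  0.2 -0.5] rv deg [ 0.12 -0.3  -0.08] tool-frame [-0.6  0.2  0.5]
{"jaw":J,"linear":[-1.0, 0.0, 1.0],"dr":[0.1, -0.3, -0.1]}
[271 231] 221 181
[254 131] 204 81
[251 187] 201 137
```

View pics/sc13c.png

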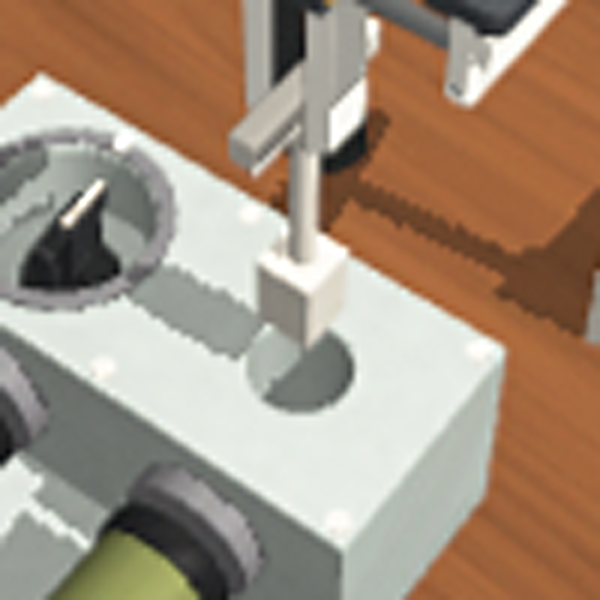

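View pics/si13c.png

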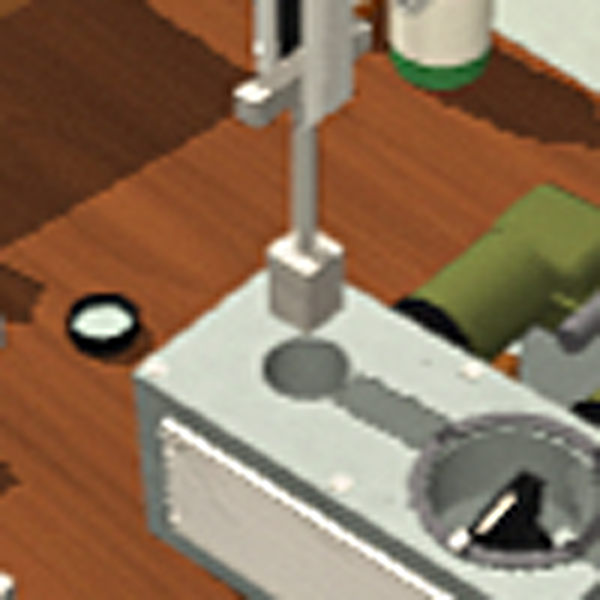

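View pics/wr13.png

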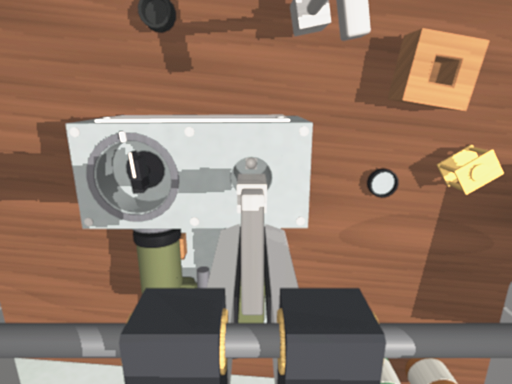

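```bash
python3 - <<'E'
from h import *
zf=.2555+.019-.129
for fn,o,ft,ho in(("sc13",(221,181),(302,314),(301,371)),("si13",(204,81),(306,308),(306,369))):
    im,K,T=load(fn); f=lambda p:np.array(p)/6+np.array(o)-.42
    print(fn,"foot",toplane(K,T,f(ft),zf)[0],"hole",toplane(K,T,f(ho),.11)[0])
im,K,T=load("wr13"); print(toplane(K,T,[[252,176]],.11), toplane(K,T,[[251,162]],.045))
cv2.imwrite("pics/wr13d.png",cv2.resize(im[140:240,200:310],None,fx=6,fy=6,interpolation=cv2.INTER_CUBIC))
E
```

```text
sc13 foot [0.58411446 0.11786862 0.1455    ] hole [0.58549364 0.11921566 0.11      ]
si13 foot [0.58373116 0.11926139 0.1455    ] hole [0.58182107 0.11773272 0.11      ]
[[0.58189736 0.1188272  0.11      ]] [[0.58064203 0.11766954 0.045     ]]
```

View pics/wr13d.png

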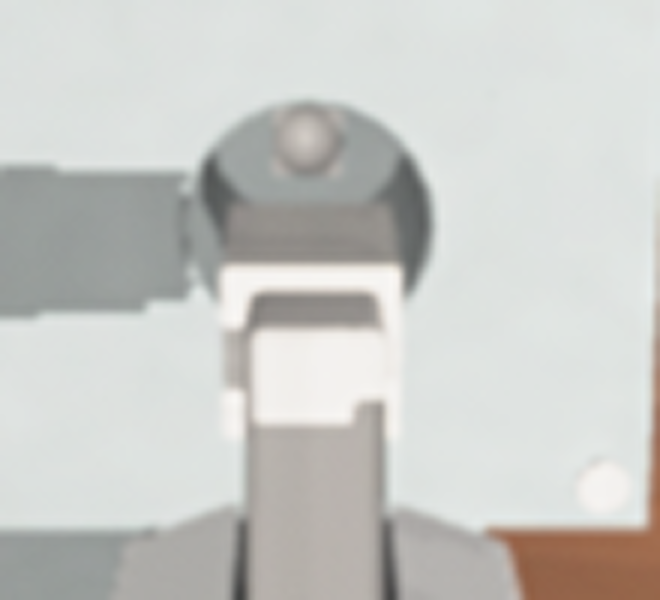

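{"api": "carry_out", "payload": {
  "motion": [
    {"jaw":1.0,"linear":[0,0,15],"dr":[0.1,-0.2,0]},
    {"jaw":1.0,"linear":[0,0,15],"dr":[0,-0.1,0]},
    {"jaw":1.0,"linear":[0,0,15],"dr":[0,0,0]}
  ]
}}

```text
time: 13.8
eef_pos: [0.5848, 0.1204, 0.2133]
eef_rot: [-0.16, 3.13, 0.002]
contact_force: [0.8, -1.0, -1.6]
grip_width: 0.0119
```

```bash
python3 - <<'E'
from h import *
st(); plan([.584,.1178,.165],np.pi+.10,3)
E
```

```text
time 13.8
joints [ 1.4150e-01  3.9530e-01  1.3749e+00  5.0000e-04  1.3639e+00 -1.5314e+00]
eef_pos [0.5848 0.1204 0.2133]
eef_rot [-1.5980e-01  3.1302e+00  1.8000e-03]
contact_force [ 0.7903 -0.9818 -1.6488]
torque [-0.0357 -0.0189  0.0129]
grip_width 0.0119
cur yaw -3.0395800046416874 total mm [ -0.8  -2.6 -48.3] rv deg [0.05 0.42 0.12] tool-frame [ 1.4 -2.6 48.3]
{"jaw":J,"linear":[0.0, -1.0, 16.0],"dr":[0.0, 0.1, 0.0]}
{"jaw":J,"linear":[0.0, -1.0, 16.0],"dr":[0.0, 0.1, 0.0]}
{"jaw":J,"linear":[0.0, -1.0, 16.0],"dr":[0.0, 0.1, 0.0]}
```

{"api": "carry_out", "payload": {
  "motion": [
    {"jaw":1.0,"linear":[1,-2.5,10],"dr":[0,0.3,0]},
    {"jaw":1.0,"linear":[0,-0.5,12],"dr":[0,0,0]}
  ]
}}

```text
time: 13.97
eef_pos: [0.5834, 0.1183, 0.1901]
eef_rot: [-0.163, 3.136, 0.002]
contact_force: [0.2, 0.8, -1.0]
grip_width: 0.0119
```

```bash
python3 - <<'E'
from h import *
plan([.584,.1178,.165],np.pi+.10,2)
E
```

```text
cur yaw -3.0379271347505443 total mm [  0.6  -0.5 -25.1] rv deg [0.05 0.09 0.21] tool-frame [-0.5 -0.6 25.1]
{"jaw":J,"linear":[-0.0, -0.0, 13.0],"dr":[0.0, 0.0, 0.1]}
{"jaw":J,"linear":[-0.0, -0.0, 13.0],"dr":[0.0, 0.0, 0.1]}
```

{"api": "carry_out", "payload": {
  "motion": [
    {"jaw":1.0,"linear":[-0.5,-0.5,11],"dr":[0,0,0.1]},
    {"jaw":1.0,"linear":[0,-0.5,10],"dr":[0,0,0]}
  ]
}}

```text
time: 14.13
eef_pos: [0.5837, 0.1178, 0.1678]
eef_rot: [-0.161, 3.136, 0.002]
contact_force: [-0.4, 0.4, -1.1]
grip_width: 0.0115
```

```bash
python3 - <<'E'
from h import *
plan([.584,.1178,.157],np.pi+.10,2)
for c in("scene","side","wrist"):
  im,K,T=grab(c,c[:2]+"14"); p=proj(K,T,[.583,.118,.13])[0].astype(int);print(p,max(0,p[0]-50),max(0,p[1]-50))
  crop(c[:2]+"14",c[:2]+"14c",max(0,p[0]-50),max(0,p[1]-50),p[0]+50,p[1]+50,6)
E
```

```text
cur yaw -3.039054553435882 total mm [  0.3   0.  -10.8] rv deg [0.05 0.07 0.15] tool-frame [-0.3 -0.  10.8]
{"jaw":J,"linear":[-0.0, -0.0, 5.0],"dr":[0.0, 0.0, 0.1]}
{"jaw":J,"linear":[-0.0, -0.0, 5.0],"dr":[0.0, 0.0, 0.1]}
[271 236] 221 186
[254 136] 204 86
[252 215] 202 165
```

View pics/sc14c.png

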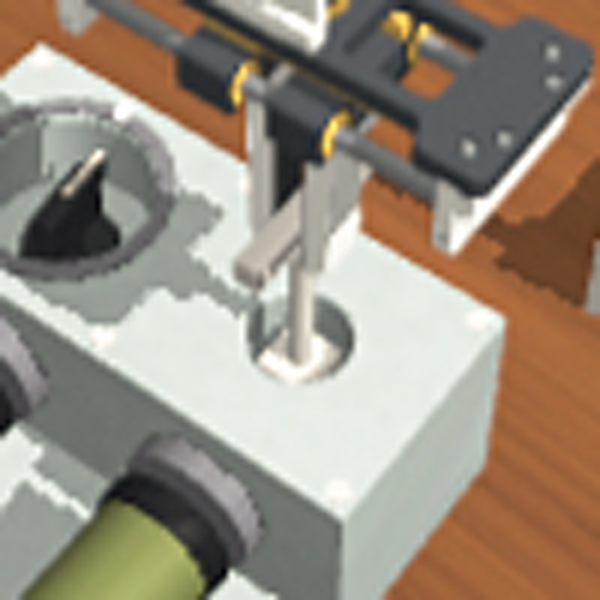

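View pics/wr14c.png

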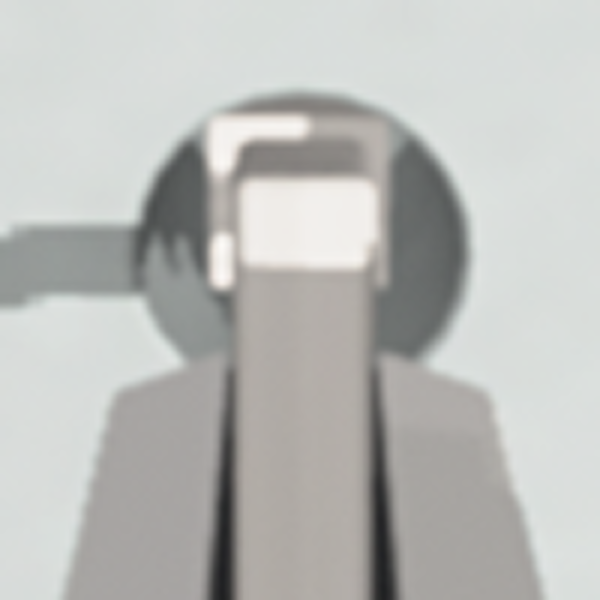

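{"api": "carry_out", "payload": {
  "motion": [
    {"jaw":1.0,"linear":[-0.3,0,6],"dr":[0,0,0.1]},
    {"jaw":1.0,"linear":[0,0,5],"dr":[0,0,0]}
  ]
}}

```text
time: 14.45
eef_pos: [0.5848, 0.1179, 0.1586]
eef_rot: [-0.158, 3.134, 0.002]
contact_force: [-0.5, 0.0, -2.3]
grip_width: 0.0117
```

{"api": "carry_out", "payload": {
  "motion": [
    {"jaw":1.0,"linear":[0,0,4],"dr":[0,0,0]}
  ]
}}

```text
time: 14.53
eef_pos: [0.5851, 0.1179, 0.1546]
eef_rot: [-0.158, 3.133, 0.002]
contact_force: [0.8, -0.4, -2.0]
grip_width: 0.0119
```

{"api": "carry_out", "payload": {
  "motion": [
    {"jaw":1.0,"linear":[0,0,4],"dr":[0,0,0]}
  ]
}}

```text
time: 14.62
eef_pos: [0.5852, 0.1179, 0.1504]
eef_rot: [-0.158, 3.133, 0.002]
contact_force: [0.5, -0.3, -2.5]
grip_width: 0.0117
```

{"api": "carry_out", "payload": {
  "motion": [
    {"jaw":1.0,"linear":[1,0,3],"dr":[0,0.1,0]}
  ]
}}

```text
time: 14.7
eef_pos: [0.5842, 0.1179, 0.147]
eef_rot: [-0.158, 3.135, 0.002]
contact_force: [-0.1, 0.5, -1.6]
grip_width: 0.0115
```

{"api": "carry_out", "payload": {
  "motion": [
    {"jaw":1.0,"linear":[0.3,0,4],"dr":[0,0.1,0]}
  ]
}}

```text
time: 14.78
eef_pos: [0.5839, 0.1178, 0.1429]
eef_rot: [-0.158, 3.136, 0.002]
contact_force: [1.0, -0.1, -1.7]
grip_width: 0.0117
```

{"api": "carry_out", "payload": {
  "motion": [
    {"jaw":1.0,"linear":[0.3,0,4],"dr":[0,0,0]}
  ]
}}

```text
time: 14.87
eef_pos: [0.5836, 0.1178, 0.1385]
eef_rot: [-0.158, 3.136, 0.002]
contact_force: [-0.6, 0.2, -2.3]
grip_width: 0.0114
```

{"api": "carry_out", "payload": {
  "motion": [
    {"jaw":1.0,"linear":[0,0,4],"dr":[0,0,0]}
  ]
}}

```text
time: 14.95
eef_pos: [0.5836, 0.1178, 0.1341]
eef_rot: [-0.158, 3.136, 0.002]
contact_force: [0.0, -0.3, -2.3]
grip_width: 0.0117
```

{"api": "carry_out", "payload": {
  "motion": [
    {"jaw":1.0,"linear":[0,0,3],"dr":[0,0,0]}
  ]
}}

```text
time: 15.03
eef_pos: [0.5838, 0.1178, 0.1311]
eef_rot: [-0.158, 3.135, 0.002]
contact_force: [-1.6, -2.1, 35.4]
grip_width: 0.0118
```

{"api": "carry_out", "payload": {
  "motion": [
    {"jaw":1.0,"linear":[0,0,2],"dr":[0,0,0]}
  ]
}}

```text
time: 15.12
eef_pos: [0.585, 0.1178, 0.1311]
eef_rot: [-0.157, 3.131, 0.002]
contact_force: [-3.7, -1.4, 28.7]
grip_width: 0.0117
```

{"api": "carry_out", "payload": {
  "motion": [
    {"jaw":1.0,"linear":[0.5,0,0],"dr":[0,0.2,6]},
    {"jaw":1.0,"linear":[0,0,0],"dr":[0,0,6]},
    {"jaw":1.0,"linear":[0,0,0],"dr":[0,0,6]},
    {"jaw":1.0,"linear":[0,0,0],"dr":[0,0,6]}
  ]
}}

```text
time: 15.45
eef_pos: [0.5851, 0.1175, 0.1322]
eef_rot: [0.517, 3.094, 0.003]
contact_force: [-0.8, -1.0, 0.3]
grip_width: 0.0115
```

```bash
python3 - <<'E'
from h import *
st(); plan([.584,.1178,.131],np.pi+.1-1.1,1)
E
```

```text
time 15.45
joints [ 1.3670e-01  4.6600e-01  1.4684e+00  3.0000e-04  1.2020e+00 -1.1030e+00]
eef_pos [0.5851 0.1175 0.1322]
eef_rot [5.1700e-01 3.0939e+00 2.8000e-03]
contact_force [-0.8418 -1.0239  0.2506]
torque [-0.354   0.4006  0.0985]
grip_width 0.0115
cur yaw 2.8104082999688584 total mm [-1.1  0.3 -1.2] rv deg [ 0.23  0.2  38.32] tool-frame [ 1.2 -0.1  1.2]
{"jaw":J,"linear":[1.0, -0.0, 1.0],"dr":[0.2, 0.2, 38.3]}
```

{"api": "carry_out", "payload": {
  "motion": [
    {"jaw":1.0,"linear":[0.5,0,0.5],"dr":[0.1,0.1,6]},
    {"jaw":1.0,"linear":[0.3,0,0.5],"dr":[0,0,6]},
    {"jaw":1.0,"linear":[0,0,0.5],"dr":[0,0,6]},
    {"jaw":1.0,"linear":[0,0,0.5],"dr":[0,0,6]},
    {"jaw":1.0,"linear":[0,0,0.3],"dr":[0,0,6]}
  ]
}}

```text
time: 15.87
eef_pos: [0.5854, 0.1171, 0.1321]
eef_rot: [1.337, 2.836, 0.002]
contact_force: [-2.3, -0.9, 2.7]
grip_width: 0.0117
```

```bash
python3 - <<'E'
from h import *
st(); plan([.584,.1178,.131],np.pi+.1-1.1,1)
E
```

```text
time 15.8667
joints [ 0.1371  0.4659  1.4687 -0.0025  1.2008 -0.5516]
eef_pos [0.5854 0.1171 0.1321]
eef_rot [1.3372e+00 2.8357e+00 2.2000e-03]
contact_force [-2.3285 -0.8788  2.7087]
torque [-0.3291  0.6745  0.1322]
grip_width 0.0117
cur yaw 2.2603169409121593 total mm [-1.4  0.7 -1.1] rv deg [0.25 0.28 6.8 ] tool-frame [ 1.5 -0.6  1.1]
{"jaw":J,"linear":[1.0, -1.0, 1.0],"dr":[0.2, 0.3, 6.8]}
```

{"api": "carry_out", "payload": {
  "motion": [
    {"jaw":1.0,"linear":[0.3,0,0.5],"dr":[0,0,5]},
    {"jaw":1.0,"linear":[0.3,0,0.5],"dr":[0,0,4]}
  ]
}}

```text
time: 16.03
eef_pos: [0.5851, 0.1173, 0.132]
eef_rot: [1.569, 2.713, 0.003]
contact_force: [-2.7, -1.9, 4.8]
grip_width: 0.0114
```

```bash
python3 - <<'E'
from h import *
st(); plan([.584,.1178,.131],np.pi+.1-1.1-.25,1)
E
```

```text
time 16.0333
joints [ 0.1378  0.4652  1.4699 -0.0033  1.1996 -0.3831]
eef_pos [0.5851 0.1173 0.132 ]
eef_rot [1.5692 2.7132 0.0028]
contact_force [-2.7155 -1.8688  4.8436]
torque [-0.4224  0.6901  0.0846]
grip_width 0.0114
cur yaw 2.0928560275772226 total mm [-1.1  0.5 -1. ] rv deg [ 0.33  0.28 11.53] tool-frame [ 1.  -0.7  1. ]
{"jaw":J,"linear":[1.0, -1.0, 1.0],"dr":[0.3, 0.3, 11.5]}
```

{"api": "carry_out", "payload": {
  "motion": [
    {"jaw":1.0,"linear":[0.3,0,0.5],"dr":[0,0,4]}
  ]
}}

```text
time: 16.12
eef_pos: [0.5851, 0.1173, 0.132]
eef_rot: [1.668, 2.653, 0.003]
contact_force: [-2.8, -1.4, 4.4]
grip_width: 0.0113
```

{"api": "carry_out", "payload": {
  "motion": [
    {"jaw":1.0,"linear":[0.3,0,0.5],"dr":[0,0,3]}
  ]
}}

```text
time: 16.2
eef_pos: [0.585, 0.1174, 0.132]
eef_rot: [1.742, 2.605, 0.003]
contact_force: [-2.1, -1.7, 4.3]
grip_width: 0.012
```

```bash
python3 - <<'E'
from h import *
st(); plan([.584,.1178,.131],np.pi+.1-1.1-.25,1)
E
```

```text
time 16.2
joints [ 0.1385  0.4646  1.4708 -0.0042  1.1987 -0.2522]
eef_pos [0.585  0.1174 0.132 ]
eef_rot [1.7415 2.6049 0.0032]
contact_force [-2.121  -1.6937  4.2537]
torque [-0.4669  0.7332  0.072 ]
grip_width 0.012
cur yaw 1.962943000088885 total mm [-1.   0.4 -1. ] rv deg [0.37 0.31 4.09] tool-frame [ 0.8 -0.8  1. ]
{"jaw":J,"linear":[1.0, -1.0, 1.0],"dr":[0.4, 0.3, 4.1]}
```

Torque is still at friction level (0.07–0.1), stop not reached yet; go on by 2° rows.

{"api": "carry_out", "payload": {
  "motion": [
    {"jaw":1.0,"linear":[0.3,0,0.5],"dr":[0,0,2.5]}
  ]
}}

```text
time: 16.28
eef_pos: [0.5849, 0.1175, 0.132]
eef_rot: [1.801, 2.563, 0.003]
contact_force: [-2.4, -2.5, 3.6]
grip_width: 0.0116
```

{"api": "carry_out", "payload": {
  "motion": [
    {"jaw":1.0,"linear":[0.3,0,0.5],"dr":[0,0,2.5]}
  ]
}}

```text
time: 16.37
eef_pos: [0.5849, 0.1175, 0.132]
eef_rot: [1.859, 2.521, 0.003]
contact_force: [-2.6, -2.4, 3.8]
grip_width: 0.0122
```

```bash
python3 - <<'E'
from h import *
st(); plan([.584,.1178,.131],np.pi+.1-1.1-.25,1)
E
```

```text
time 16.3667
joints [ 0.1391  0.4642  1.4715 -0.0052  1.1978 -0.1587]
eef_pos [0.5849 0.1175 0.132 ]
eef_rot [1.8595 2.5208 0.0034]
contact_force [-2.6397 -2.4467  3.8391]
torque [-0.5036  0.7742  0.0689]
grip_width 0.0122
cur yaw 1.870440223201286 total mm [-0.9  0.3 -1. ] rv deg [ 0.41  0.35 -1.21] tool-frame [ 0.5 -0.8  1. ]
{"jaw":J,"linear":[1.0, -1.0, 1.0],"dr":[0.4, 0.4, -1.2]}
```

{"api": "carry_out", "payload": {
  "motion": [
    {"jaw":1.0,"linear":[0.3,0,0.5],"dr":[0,0,2.5]}
  ]
}}

```text
time: 16.45
eef_pos: [0.5849, 0.1176, 0.132]
eef_rot: [1.916, 2.477, 0.004]
contact_force: [-2.8, -1.0, 3.6]
grip_width: 0.0116
```

{"api": "carry_out", "payload": {
  "motion": [
    {"jaw":1.0,"linear":[0.3,0,0.5],"dr":[0,0,2.5]}
  ]
}}

```text
time: 16.53
eef_pos: [0.5848, 0.1177, 0.1319]
eef_rot: [1.972, 2.432, 0.004]
contact_force: [-1.3, -2.2, 4.3]
grip_width: 0.0117
```

```bash
python3 - <<'E'
from h import *
st(); plan([.584,.1178,.131],np.pi+.1-1.1-.25,1)
im,K,T=grab("wrist","w15"); crop("w15","w15c",100,130,400,355,2.6)
E
```

```text
time 16.5333
joints [ 0.1399  0.4639  1.4721 -0.0063  1.197  -0.0661]
eef_pos [0.5848 0.1177 0.1319]
eef_rot [1.9722 2.4324 0.0036]
contact_force [-1.2508 -2.17    4.3408]
torque [-0.4361  0.706   0.3336]
grip_width 0.0117
cur yaw 1.7789999919043065 total mm [-0.8  0.1 -0.9] rv deg [ 0.45  0.39 -6.45] tool-frame [ 0.3 -0.8  0.9]
{"jaw":J,"linear":[0.0, -1.0, 1.0],"dr":[0.4, 0.4, -6.4]}
```

View pics/w15c.png

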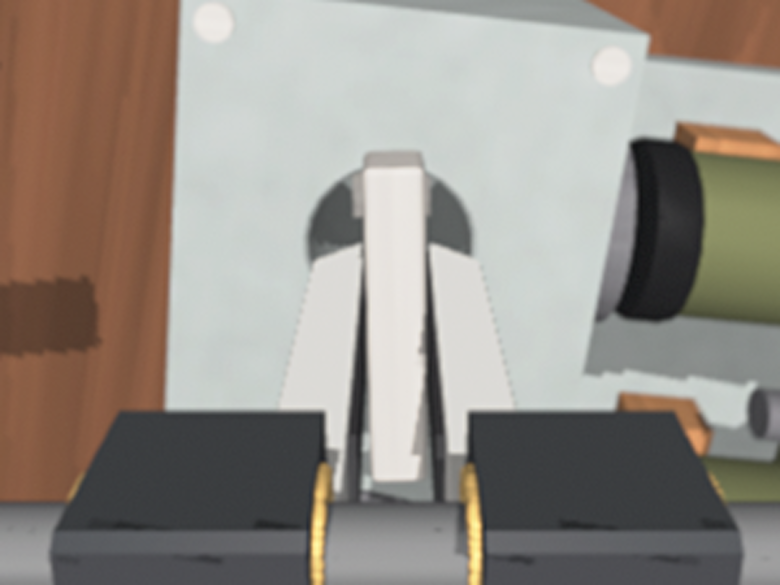

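{"api": "carry_out", "payload": {
  "motion": [
    {"jaw":1.0,"linear":[0.2,-0.3,0.5],"dr":[0,0,2.5]}
  ]
}}

```text
time: 16.67
eef_pos: [0.5847, 0.1178, 0.1319]
eef_rot: [2.027, 2.386, 0.004]
contact_force: [-1.9, -1.2, 4.3]
grip_width: 0.012
```

```bash
python3 - <<'E'
from h import *
st(); plan([.584,.1178,.131],np.pi+.1-1.1-.25,1)
E
```

```text
time 16.6667
joints [ 0.1402  0.4633  1.4731 -0.0066  1.1959 -0.0201]
eef_pos [0.5847 0.1178 0.1319]
eef_rot [2.0265 2.3864 0.0045]
contact_force [-1.863  -1.1815  4.2593]
torque [-0.2359  0.5008  0.4026]
grip_width 0.012
cur yaw 1.733527562998656 total mm [-0.7  0.  -0.9] rv deg [ 0.49  0.41 -9.05] tool-frame [ 0.1 -0.7  0.9]
{"jaw":J,"linear":[0.0, -1.0, 1.0],"dr":[0.5, 0.4, -9.1]}
```

{"api": "carry_out", "payload": {
  "motion": [
    {"jaw":1.0,"linear":[0.2,-0.3,0.5],"dr":[0,0,2.5]}
  ]
}}

```text
time: 16.75
eef_pos: [0.5846, 0.1179, 0.1319]
eef_rot: [2.078, 2.341, 0.006]
contact_force: [-0.6, -0.7, 4.1]
grip_width: 0.0119
```

```bash
python3 - <<'E'
from h import *
st(); plan([.584,.1178,.131],np.pi+.1-1.1-.25,1)
im,K,T=grab("wrist","w16"); crop("w16","w16c",100,130,400,355,2.6)
E
```

```text
time 16.75
joints [ 0.1405  0.4626  1.4741 -0.007   1.1948  0.0245]
eef_pos [0.5846 0.1179 0.1319]
eef_rot [2.0782 2.3405 0.0055]
contact_force [-0.6221 -0.7206  4.1407]
torque [-0.2854  0.3871  0.5957]
grip_width 0.0119
cur yaw 1.6893480010621582 total mm [-0.6 -0.1 -0.9] rv deg [  0.55   0.42 -11.59] tool-frame [-0.  -0.6  0.9]
{"jaw":J,"linear":[-0.0, -1.0, 1.0],"dr":[0.6, 0.4, -11.6]}
```

View pics/w16c.png

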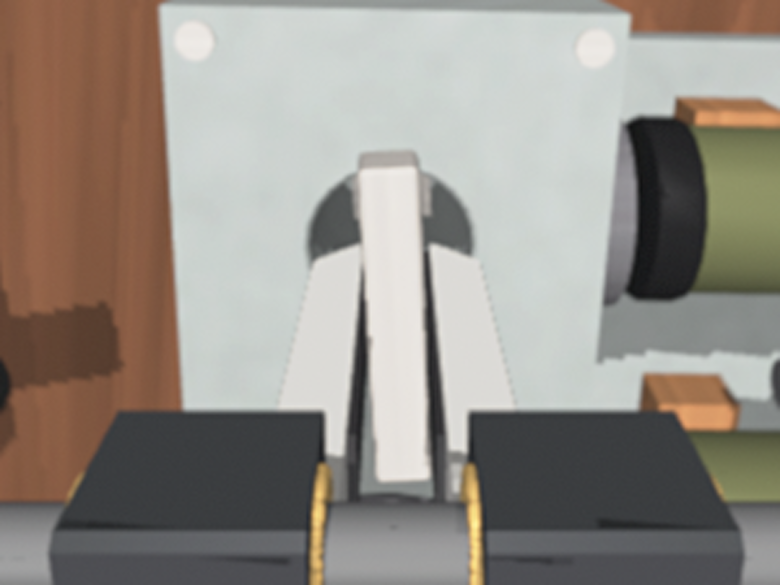

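```bash
python3 - <<'E'
from h import *
for fn,a,b in(("w15",(395,168),(395,470)),("w16",(389.5,168),(403,470))):
    im,K,T=load(fn); f=lambda p:np.array(p)/2.6+[100-.3,130-.3]
    g=im.astype(float).sum(2)
    A,B=toplane(K,T,f([a,b]),.157); d=A-B; print(fn,np.arctan2(d[1],d[0]),(A+B)/2)
E
```

```text
w15 1.778150315214224 [0.58382002 0.11944503 0.157     ]
w16 1.7292369557956841 [0.58396823 0.11973542 0.157     ]
```

{"api": "carry_out", "payload": {
  "motion": [
    {"jaw":1.0,"linear":[0,-0.3,0.5],"dr":[0.2,0,3]}
  ]
}}

```text
time: 16.88
eef_pos: [0.5845, 0.1179, 0.1319]
eef_rot: [2.14, 2.286, 0.003]
contact_force: [-1.2, -0.6, 4.3]
grip_width: 0.012
```

{"api": "carry_out", "payload": {
  "motion": [
    {"jaw":1.0,"linear":[0,-0.3,0.5],"dr":[0,0,3]}
  ]
}}

```text
time: 16.97
eef_pos: [0.5846, 0.1179, 0.1319]
eef_rot: [2.198, 2.229, 0.005]
contact_force: [-0.4, -1.2, 3.9]
grip_width: 0.0123
```

```bash
python3 - <<'E'
from h import *
st(); plan([.584,.1178,.131],np.pi+.1-1.1-.25,1)
im,K,T=grab("wrist","w17"); crop("w17","w17c",200,170,300,345,3.4)
E
```

```text
time 16.9667
joints [ 0.1407  0.4634  1.473  -0.0073  1.1964  0.1294]
eef_pos [0.5846 0.1179 0.1319]
eef_rot [2.1983 2.2292 0.0046]
contact_force [-0.4298 -1.2275  3.9045]
torque [-0.301   0.2418  0.7065]
grip_width 0.0123
cur yaw 1.5847471790664382 total mm [-0.6 -0.1 -0.9] rv deg [  0.5    0.41 -17.58] tool-frame [-0.1 -0.6  0.9]
{"jaw":J,"linear":[-0.0, -1.0, 1.0],"dr":[0.5, 0.4, -17.6]}
```

View pics/w17c.png

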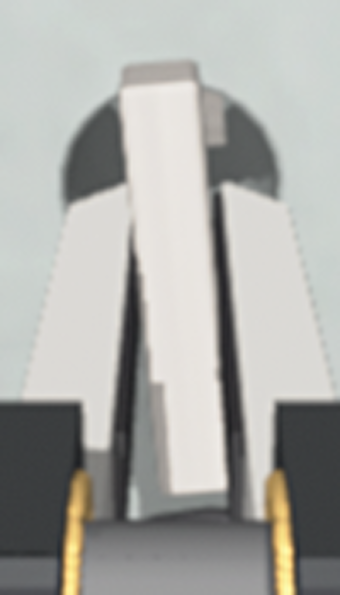

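{"api": "carry_out", "payload": {
  "motion": [
    {"jaw":1.0,"linear":[0,0,2],"dr":[0.3,0.3,0]}
  ]
}}

```text
time: 17.1
eef_pos: [0.5855, 0.1181, 0.1316]
eef_rot: [2.203, 2.232, 0.009]
contact_force: [-1.2, -1.6, 23.1]
grip_width: 0.012
```

{"api": "carry_out", "payload": {
  "motion": [
    {"jaw":0.85,"linear":[0,0,0.5],"dr":[0,0,0]},
    {"jaw":0.7,"linear":[0,0,0.5],"dr":[0,0,0]},
    {"jaw":0.5,"linear":[0,0,0.5],"dr":[0,0,0]},
    {"jaw":0.4,"linear":[0,0,0],"dr":[0,0,0]},
    {"jaw":0.4,"linear":[0,0,0],"dr":[0,0,0]}
  ]
}}

```text
time: 17.52
eef_pos: [0.586, 0.1183, 0.1302]
eef_rot: [2.192, 2.242, 0.011]
contact_force: [0.5, -0.3, -0.2]
grip_width: 0.0373
```

```bash
python3 - <<'E'
from h import *
st()
im,K,T=grab("wrist","w18"); crop("w18","w18c",130,130,380,355,2.6)
E
```

```text
time 17.5167
joints [ 1.3800e-01  4.6790e-01  1.4706e+00 -1.0000e-04  1.1938e+00  1.1570e-01]
eef_pos [0.586  0.1183 0.1302]
eef_rot [2.1924 2.242  0.0114]
contact_force [ 0.5305 -0.2579 -0.2146]
torque [-0.0119  0.0558 -0.0012]
grip_width 0.0373
```

View pics/w18c.png

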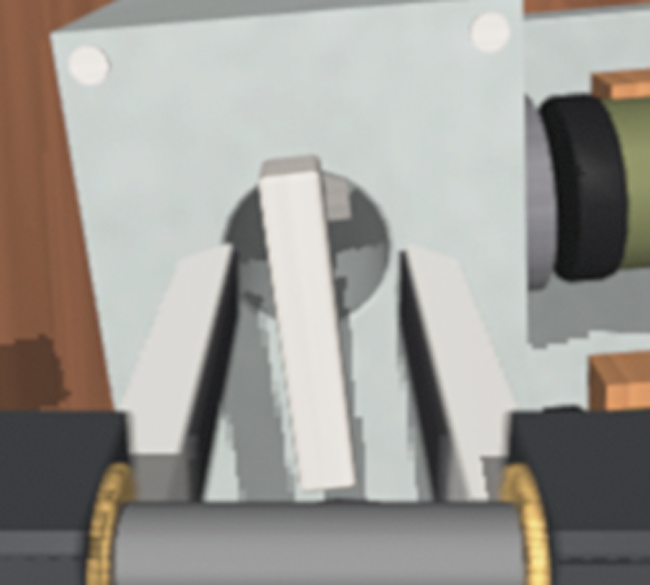

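{"api": "carry_out", "payload": {
  "motion": [
    {"jaw":0.3,"linear":[0,0,-4],"dr":[0,0,0]},
    {"jaw":0.3,"linear":[0,0,-15],"dr":[0,0,0]},
    {"jaw":0.3,"linear":[0,0,-30],"dr":[0,0,0]},
    {"jaw":0.3,"linear":[0,0,-35],"dr":[0,0,0]},
    {"jaw":0.3,"linear":[0,0,-35],"dr":[0,0,0]},
    {"jaw":0.3,"linear":[0,0,-35],"dr":[0,0,0]},
    {"jaw":0.3,"linear":[0,-20,-20],"dr":[0,0,0]},
    {"jaw":0.3,"linear":[0,-20,0],"dr":[0,0,0]},
    {"jaw":0.3,"linear":[0,-10,0],"dr":[0,0,0]}
  ]
}}

```text
time: 18.32
eef_pos: [0.5326, 0.1166, 0.3117]
eef_rot: [2.193, 2.246, 0.006]
contact_force: [0.9, 0.2, -0.1]
grip_width: 0.0658
```

```bash
python3 - <<'E'
from h import *
st()
im,K,T=grab("wrist","w19"); crop("w19","w19c",0,0,512,384,1.5)
im,K,T=grab("scene","s19");crop("s19","s19c",185,160,315,275,5.2)
im,K,T=grab("side","d19");crop("d19","d19c",200,80,360,220,4.2)
E
```

```text
time 18.3167
joints [1.4830e-01 2.2920e-01 1.3663e+00 1.0000e-04 1.5416e+00 1.2450e-01]
eef_pos [0.5326 0.1166 0.3117]
eef_rot [2.193  2.2459 0.0057]
contact_force [ 0.941   0.1782 -0.0937]
torque [-0.0413  0.0351 -0.0669]
grip_width 0.0658
```

View pics/w19c.png

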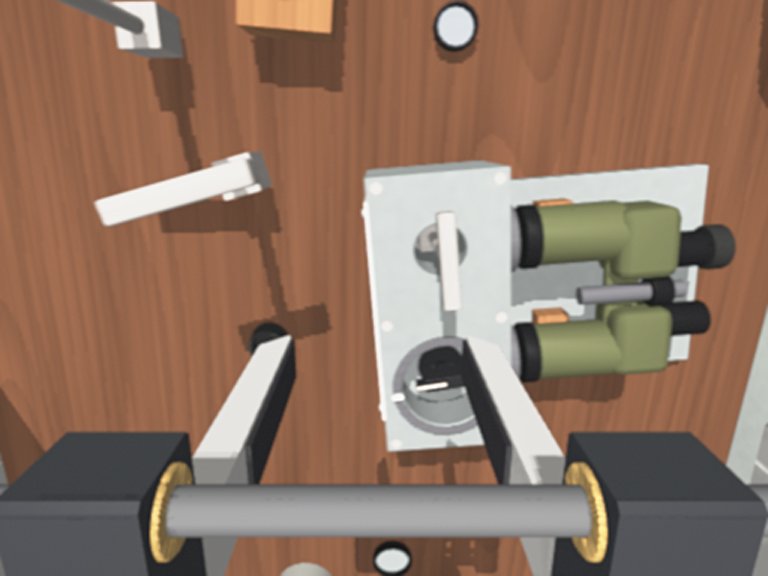

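View pics/s19c.png

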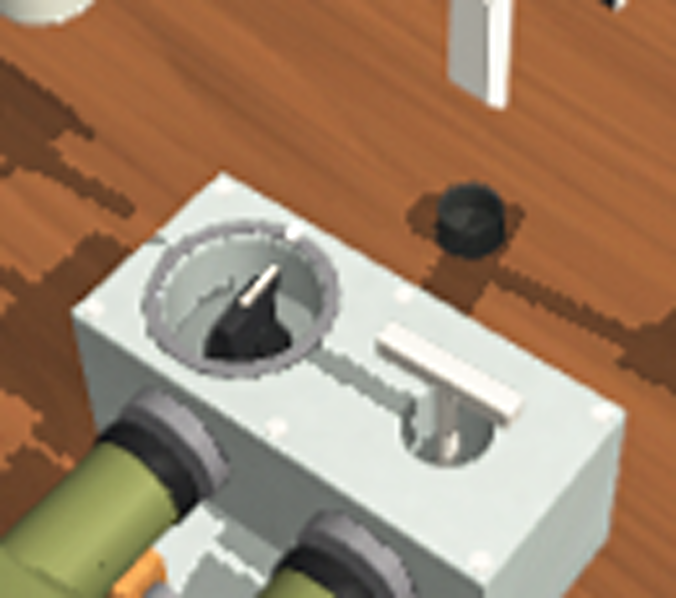

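View pics/d19c.png

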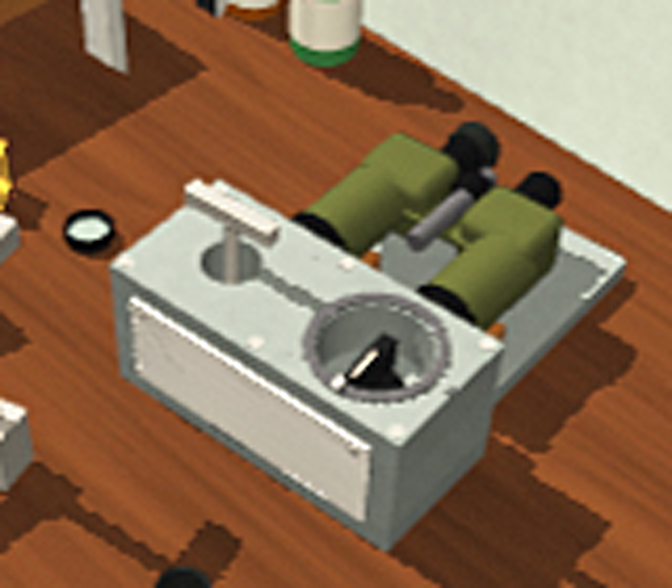

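```bash
python3 - <<'E'
from h import *
crop("w19","w19d",260,125,350,310,3.2)
crop("s19","s19d",245,210,300,260,12)
crop("d19","d19d",230,110,280,160,12)
E
```

```text
(no output)
```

View pics/w19d.png

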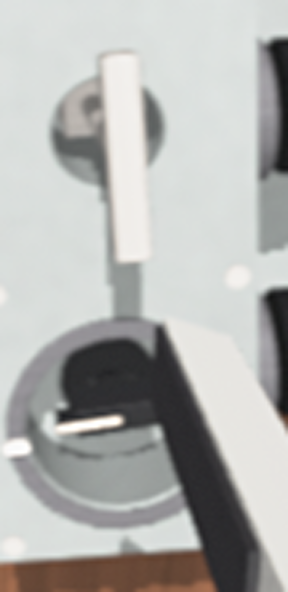

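View pics/s19d.png

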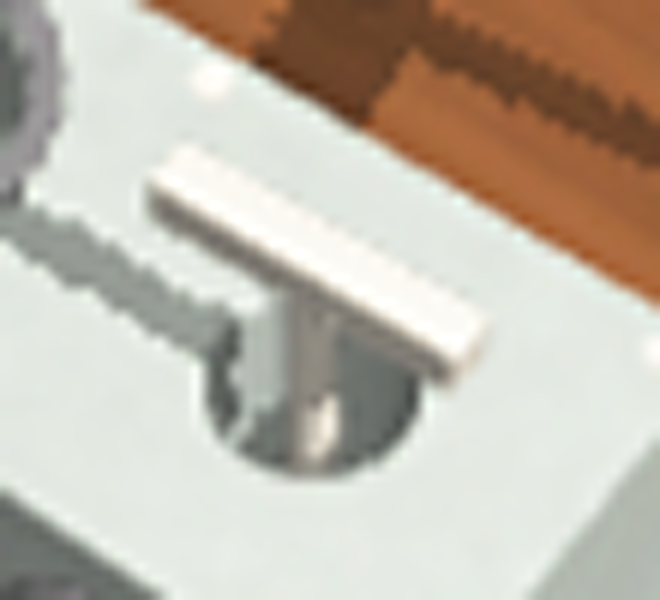

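View pics/d19d.png

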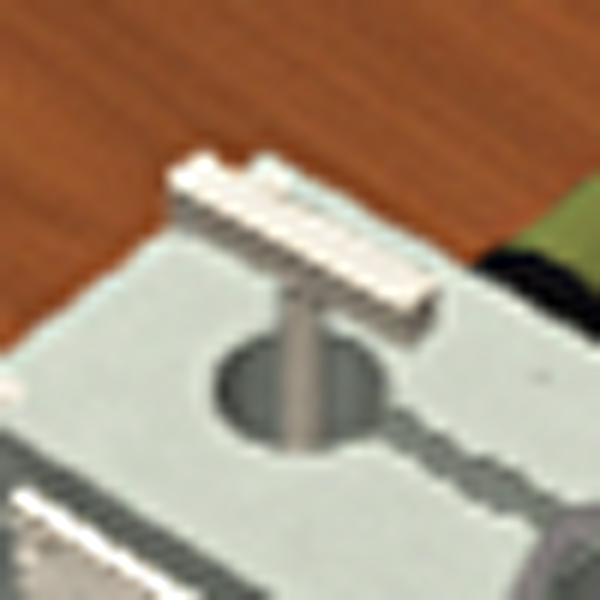

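```bash
python3 - <<'E'
from h import *
def rays(fn,uv):
    _,K,T=load(fn); P=toplane(K,T,uv,0); o=T[:3,3]; d=P-o; return o,d/np.linalg.norm(d,axis=1)[:,None]
W=np.array([[118,54],[133,260]])/3.2+[260-.34,125-.34]
S=np.array([[465,338],[175,168]])/12+[245-.46,210-.46]
D=np.array([[190,172],[420,292]])/12+[230-.46,110-.46]
for j in(0,1):
    A=np.zeros((3,3));b=np.zeros(3);L=[]
    for fn,uv in(("w19",W),("s19",S),("d19",D)):
        o,d=rays(fn,uv); M=np.eye(3)-np.outer(d[j],d[j]); A+=M;b+=M@o; L.append((o,M))
    X=np.linalg.solve(A,b); print("end",j,X,[round(np.linalg.norm(M@(X-o))*1e3,1) for o,M in L])
    if j==0:X0=X
d=X0-X;print("yaw",np.arctan2(d[1],d[0]),"len",np.linalg.norm(d),(X+X0)/2)
E
```

```text
end 0 [0.57937518 0.15192127 0.15516342] [np.float64(1.9), np.float64(1.4), np.float64(0.7)]
end 1 [0.5881161  0.08522563 0.15715741] [np.float64(1.6), np.float64(1.3), np.float64(0.8)]
yaw 1.7011105234215678 len 0.0672955248616144 [0.58374564 0.11857345 0.15616042]
```

```bash
python3 - <<'E'
from h import *
plan([.533,-.015,.24],.2,12)
E
```

```text
cur yaw 1.5945402168787333 total mm [  -0.5 -131.6  -70.8] rv deg [ 0.14 -0.15 79.9 ] tool-frame [-131.6   -3.9   70.7]
{"jaw":J,"linear":[-11.0, -0.0, 6.0],"dr":[0.0, -0.0, 6.7]}
{"jaw":J,"linear":[-11.0, 1.0, 6.0],"dr":[0.0, -0.0, 6.7]}
{"jaw":J,"linear":[-11.0, 2.0, 6.0],"dr":[0.0, -0.0, 6.7]}
{"jaw":J,"linear":[-10.0, 3.0, 6.0],"dr":[0.0, -0.0, 6.7]}
{"jaw":J,"linear":[-10.0, 5.0, 6.0],"dr":[0.0, -0.0, 6.7]}
{"jaw":J,"linear":[-9.0, 6.0, 6.0],"dr":[0.0, -0.0, 6.7]}
{"jaw":J,"linear":[-9.0, 7.0, 6.0],"dr":[0.0, -0.0, 6.7]}
{"jaw":J,"linear":[-8.0, 8.0, 6.0],"dr":[0.0, -0.0, 6.7]}
{"jaw":J,"linear":[-7.0, 9.0, 6.0],"dr":[0.0, -0.0, 6.7]}
{"jaw":J,"linear":[-6.0, 9.0, 6.0],"dr":[0.0, -0.0, 6.7]}
{"jaw":J,"linear":[-5.0, 10.0, 6.0],"dr":[0.0, -0.0, 6.7]}
{"jaw":J,"linear":[-3.0, 10.0, 6.0],"dr":[0.0, -0.0, 6.7]}
```

{"api": "carry_out", "payload": {
  "motion": [
    {"jaw":0.5,"linear":[-11,0,0],"dr":[0,0,6.7]},
    {"jaw":0.5,"linear":[-11,1,0],"dr":[0,0,6.7]},
    {"jaw":0.5,"linear":[-11,2,0],"dr":[0,0,6.7]},
    {"jaw":0.5,"linear":[-10,3,0],"dr":[0,0,6.7]},
    {"jaw":0.5,"linear":[-10,5,4],"dr":[0,0,6.7]},
    {"jaw":0.5,"linear":[-9,6,8],"dr":[0,0,6.7]},
    {"jaw":0.5,"linear":[-9,7,10],"dr":[0,0,6.7]},
    {"jaw":0.5,"linear":[-8,8,10],"dr":[0,0,6.7]},
    {"jaw":0.5,"linear":[-7,9,10],"dr":[0,0,6.7]},
    {"jaw":0.5,"linear":[-6,9,10],"dr":[0,0,6.7]},
    {"jaw":0.5,"linear":[-5,10,10],"dr":[0,0,6.7]},
    {"jaw":0.5,"linear":[-3,10,5],"dr":[0,0,6.7]}
  ]
}}

```text
time: 19.47
eef_pos: [0.5356, -0.0211, 0.233]
eef_rot: [-3.133, -0.205, 0.015]
contact_force: [0.1, 0.3, 1.2]
grip_width: 0.0471
```

```bash
python3 - <<'E'
from h import *
st()
im,K,T=grab("wrist","w20"); p=proj(K,T,[.58,-.003,.11])[0];print(p)
x,y=(int(v) for v in p); x0,y0=max(0,x-55),max(0,y-40)
print(x0,y0); crop("w20","w20c",x0,y0,x0+110,y0+85,7)
grab("side","d20");grab("scene","s20")
E
```

```text
time 19.4667
joints [-1.0770e-01  2.5410e-01  1.5147e+00 -1.0000e-04  1.3824e+00  1.3323e+00]
eef_pos [ 0.5356 -0.0211  0.233 ]
eef_rot [-3.1333 -0.2053  0.0149]
contact_force [0.0716 0.3013 1.1912]
torque [ 0.0231  0.1544 -0.0047]
grip_width 0.0471
[239.5301154  132.91979618]
184 92
```

View pics/w20c.png

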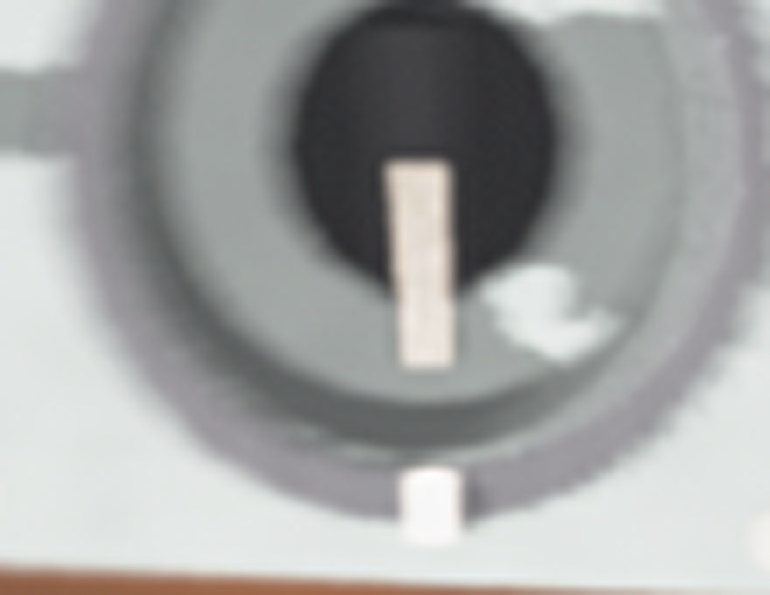

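View pics/s20.png

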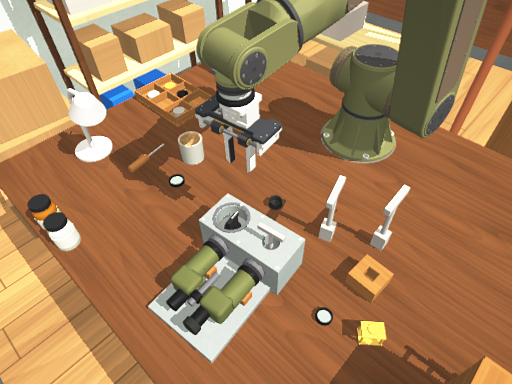

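{"api": "carry_out", "payload": {
  "motion": [
    {"jaw":0.5,"linear":[0,5,30],"dr":[0,0,-0.5]},
    {"jaw":0.5,"linear":[0,2,25],"dr":[0,0,0]},
    {"jaw":0.5,"linear":[0,0,1],"dr":[0,0,0]},
    {"jaw":0.5,"linear":[0,0,1],"dr":[0,0,0]}
  ]
}}

```text
time: 19.95
eef_pos: [0.539, -0.0259, 0.1785]
eef_rot: [-3.129, -0.262, 0.006]
contact_force: [-0.3, 0.2, 0.9]
grip_width: 0.0474
```

```bash
python3 - <<'E'
from h import *
im,K,T=grab("wrist","w21"); p=proj(K,T,[.58,-.003,.11])[0];print(p)
x,y=(int(v) for v in p); x0,y0=max(0,x-65),max(0,y-50)
print(x0,y0); crop("w21","w21c",x0,y0,x0+130,y0+100,6)
E
```

```text
[231.98701162 145.55570479]
166 95
```

View pics/w21c.png

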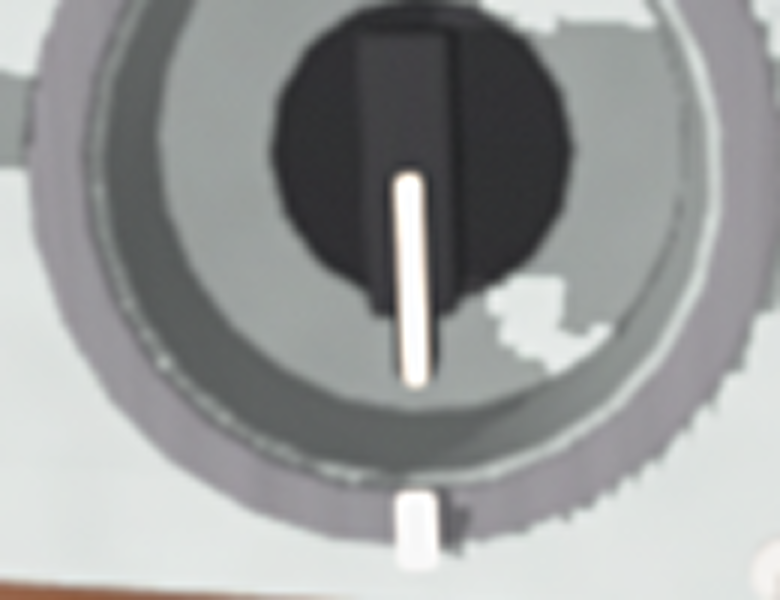

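```bash
python3 - <<'E'
from h import *
an=lambda d:np.arctan2(-d[1],-d[0])
for fn,o,l,m in(("w8",(183,93),[(413,175),(413,385)],(411.5,531)),("w21",(166,95),[(408,178),(416,385)],(416.5,530))):
    im,K,T=load(fn); f=lambda p:np.array(p)/6+np.array(o)-.42
    a,b=toplane(K,T,f(l),.107); mm=toplane(K,T,f(m),.117)[0]
    print(fn,"line",an(b-a),"mark from axis",an(mm-a),np.hypot(*(mm-a)[:2]))
E
```

```text
w8 line 0.19538003342849733 mark from axis 0.19080122038886055 0.04340791151682973
w21 line 0.18943771247338498 mark from axis 0.18828470315848797 0.04311911929903499
```

```bash
python3 - <<'E'
from h import *
print(env.close_job())
E
```

```text
the job is handed in; nothing more can be done
None
```

The job is handed in at about 20 s of the 67 s allowed. The knob is on its index, and the small T-key stands fully down in the shaft, turned clockwise to its stop.

- **Knob:** I turned it clockwise in two grips. The last close-up puts the pointer line at 0.189 rad and the index at 0.188 rad from the knob's axis, so they agree to about 0.005 rad.
- **Key:** I took the smallest of the three T-keys, the one in the wooden stand. It met the shaft floor with the tool at 0.131 m, where floor contact was expected. After release, the top of its crossbar measured 0.156 m against 0.157 m expected for fully down.
- **Lock:** Torque stayed at friction level, about 0.1 N m, then rose to 0.7 N m until the bar slipped in the pads, which I took as the hard stop.
- **Disagreement:** The bar ended about 1.55 rad from where it entered, but 1.1 rad of stem travel plus 0.25 rad of play should give only about 1.35. I did not explain the difference and could not see the stem inside the socket. It is on the far side, so the stem should be at its stop.
- **First knob grip:** The first attempt drifted upward while closing, with about 20 N on the tool. I opened and gripped again, lower, with no visible harm.
- **Other things:** In the last scene picture everything else on the counter looks to be where it started. I checked this by eye only. The arm was clear of everything.

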